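# Take the top tray off the nested pile and set it into the sealing plate's corner

## Robot

A 7-joint arm with a two-finger parallel gripper is mounted at the origin on a cart in front of the work surface, level with it; the furniture and walls round the work are solid. World frame = base frame: x ahead of the robot, y to its left, z up, the work surface at z = 0. Lengths are in mm, angles in rad, forces in N, time in s.
With the tool pointing down it reaches from about 350 to 900 mm from the base axis. Payload 7.2 kg.
Tool frame: the origin (TCP) lies midway between the tips of the shut fingers; the grasp point (between the pads) lies 19 mm behind it; z points along the fingers, y is the direction in which the jaws open and shut (so a half turn about z gives the same grasp; the last joint's range is limited). The gripper opens to 85 mm and grips with 20 to 120 N. Pads are 22 mm wide; open, the fingers measure 114 mm over their backs; the gripper's body (76 mm by 85 mm) begins 54 mm behind the grasp point. The pads swing forward as they close: fully open they stand 13 mm farther back than shut.
Start: joints at [-1.228, 0.411, -0.013, 1.596, 0.006, 1.134, -0.082], TCP at [249.599, 573, 231.297] pointing down, gripper open.
Joint ranges: [-2.95, 2.95], [-0.29, 1.99], [-1.47, 1.44], [0.14, 2.54], [-1.03, 4.17], [0.13, 1.85], [-2.86, 2.86]. Speed limits (rad/s): [2.39, 2.39, 3.01, 3.01, 3.14, 3.14, 3.14].

## Interface

Orientations are given as [roll, pitch, yaw] about the fixed x, y, z axes, in that order (R = Rz(yaw) Ry(pitch) Rx(roll)).
In Python, from workcell import sensors, cams, workorder gives the robot as it stands.
- The arm moves only by the tool servo_tool, never from a script. Its argument "motion" is a list that holds one entry, the list of rows, each a list of 7 numbers: the shift along the tool's x, y, z in mm, then the turn, a rotation vector about the tool's x, y, z in rad, then the gripper command: -1 is fully open, 1 is shut, values between are in proportion. In form: [[[tx, ty, tz, wx, wy, wz, grip], ...]]. A call has exactly 10 rows; each row shifts and turns the commanded pose from where the row before left it, along the tool's axes as they then stand; what a row does not reach is not made up. A row lasts 1/8 s, in which the tool goes at most 62.5 mm and 10.7 degrees, less where a joint would pass 70% of its speed; a pose out of reach is approached as far as the arm can. A call with a gripper value outside its range is refused whole. The fingers move at their own pace and stop on an object; "squeeze" is the grip in N (left out, the last holds). Time passes only in rows, so rows that do not move let the fingers close, or fill a call up. It gives the time, the measured TCP pose, the force and the opening at its end, in the units of the state.
- sensors.get_obs(): the state, without advancing time (a new reading comes with each control period).
- cams.capture(name): name is "scene" or "top" or "wrist"; returns the picture (384x512x3 uint8, red, green, blue); there is no depth.
- cams.camera_info(name): a dict with "fx", "fy", "cx", "cy" (pixels), "camera_from_world" (4x4, takes a point from world to camera coordinates). Camera axes: x right, y up, looking along -z (the intrinsics and any distortion apply to the point x, -y, -z); pixel columns grow to the right and rows downward; lengths in mm; the calibration is good to about 2 mm. The wrist camera is an equidistant fisheye: a pixel r from the principal point sees the ray r / f radians off the axis. A picture is of the moment at which its call begins: read the wrist's pose just before it. camera_info takes no time and is no camera call; for the wrist camera it gives the pose at the moment of the call.
- workorder.close_job(): hands the job in, once; it reports no verdict.
The state is a dict: "t": time; "q": joint angles; "joint_vel": joint speeds; "tau": joint torques, N m; "tool_pos": TCP position; "orientation": TCP orientation; "contact_force": force on the tool from outside, world axes, zero at the start; "moment": the same for the moment, N m; "opening": finger opening in mm.
Only numpy, scipy, OpenCV 4.12 (cv2) and the standard library are available. Lean on these libraries where they do the work, as an engineer would, in place of code of your own. Each camera call takes 0.05 s, during which the arm holds its last target.

## Task

Lift only the top white tray off the nested pile in the sloping rack, leaving the other trays in place, and carry it to the blue sealing plate. Set it down upright on the plate without dropping it, its long sides along the plate's long sides, and slide it home so that it lies flush against both the end stop and the side stop; then let go. Leave everything else where it stands.

Things in the scene. Friction and masses are not known exactly. Their poses are not given: they have to be found in the camera images.
- tray_top: top tray of the pile: loose white two-compartment plastic tray, about 150 g, 160 (x) x 110 (y) x 45 (z) mm outside; origin at the centre of its underside, z out of its open top (it starts leaning with the rack). Rim band all round, 7 mm thick, z 27 to 45 mm. The pile's trays stand 18 mm apart along z with 2 mm of play; pulled along its own z this one is clear after 30 mm.
- tray_grip (a point): middle of the top tray's grip bar, at tray z = 37 mm, axes as the tray's. The bar runs along y between the compartments: 14 mm thick (x), 64 mm long, top level with the rim (z 45), free-standing down to a 24 mm wide shoulder at z = 29 mm; 55 mm free on either side along x. The bar of the tray below sits inside this one's hollow ridge, so pinching it holds this tray alone.
- tray_second: the tray under it, loose, same shape and frame; it must stay in the pile. A third like it is fixed below.
- tray_rack: fixed aluminium rack, foot 160 x 130 mm, 272 mm tall; origin on the table under the top tray's grip bar, front towards the robot at its -x. Its deck rises at 25 degrees towards +x, so the trays' axes lean 25 degrees from vertical towards -x. A back panel at x = 106 mm carries the dust cover.
- cover_edge (a point): middle of the red front edge of the rack's level clear dust cover (130 mm wide, underside 266 mm above the table), 15 mm behind the grip bar; the cover reaches from there back to the back panel. A gripper cannot come straight down past it: come in along the trays' axis. Lift the tray about 60 mm along that axis, then draw it out forwards (-x) or sideways before raising it, or its far end meets the cover.
- seal_jig: fixed sealing station: blue plate 252 (x) x 132 (y) mm, top at z = 13 mm, reaching from x = -164 to +88 and y = -59 to +73 mm; origin on the table under the middle of the tray's home. Two steel stops 10 mm thick, tops at z = 50 mm: the end stop (at +x, far end) has its inner face at x = +80 mm, the side stop (at -y, right) has its inner face at y = -55 mm.
- stop_corner (a point): inner corner where the faces of end stop and side stop meet, at the height of the plate's top; axes as the sealing station's. A tray that is home has its origin at x = -80, y = +55, z = 0 mm from here. Readings are not good enough for flush: feel for the stops. Open the fingers slowly: a snap can throw the light tray back.
- chilli_jar: bystander: red-lidded jar, 59 mm across, 86 mm tall, origin under its centre
- tape_roll: bystander: roll of brown tape, 93 mm across, 48 mm tall, origin under its centre
- marker: bystander: black and white marker pen lying flat, 135 mm long, origin under its centre

How it is judged (in metres and radians):
On the way, in this order (a step that is already met when the one before it is completed fails the run):
1. the top tray is lifted clear of the pile, the second tray stays nested (distance between tray_top and tray_second above 0.06 m and distance of tray_second from where it was at the start of the episode below 0.012 m), for 0.1 s.
2. the tray is set upright on the sealing plate while still held (contact force between tray_top and seal_jig above 0.3 N and contact force between the fingers and tray_top above 0.5 N and angle between tray_top's own z axis and vertical below 0.12 rad and z of tray_top in the frame of stop_corner below 0.008 m), for 0.05 s.
At the end, for the whole second after the job is handed in: The top tray stands upright and still on the blue plate, released, its rim within 2.2 mm of both the end stop and the side stop and turned no more than 2 degrees from them; the second tray is still nested in the pile (moved less than 12 mm) (x of tray_top in the frame of stop_corner between -0.0822 and -0.077 m and y of tray_top in the frame of stop_corner between 0.052 and 0.0572 m and z of tray_top in the frame of stop_corner below 0.004 m and angle between tray_top's own z axis and vertical below 0.05 rad and angle between the x axis of tray_top and the x axis of seal_jig, either way round below 0.035 rad and linear speed of tray_top below 0.01 m/s and distance of tray_second from where it was at the start of the episode below 0.012 m); the robot touches nothing.
It fails at once if a bystander (jar, tape roll or marker) is moved more than 30 mm (distance of any of chilli_jar, tape_roll, marker from where it was at the start of the episode above 0.03 m).
It fails at once if the tray is dropped or rammed onto the sealing station (over 60 N) (contact force between tray_top and seal_jig above 60 N).
It also fails if it takes over 48 s, if anything falls off the work surface, if the arm or the gripper's body presses on something with over 40 N, if the wrist force passes 120 N, or if a joint passes its speed limit or range.

## Working session

There is one attempt and no reset: what is moved stays moved. The work goes in short steps, Python scripts to look and compute and a tool call to move; the robot and the scene stay as the last step left them, time stands still between calls to the robot, and variables do not carry over. Pictures are saved under pics/ and viewed, and the job is handed in when it is done.

Besides the shell and the picture viewer there is one more tool, called after "Call:" in YAML: its name, and indented under it one key for each argument. servo_tool: Moves the arm, as the interface text tells. Its arguments: {"type":"object","properties":{"motion":{"type":"array"},"squeeze":{"type":"number"}},"required":["motion"]}

```bash
mkdir -p pics; ls; python3 - <<'E'
from workcell import sensors,cams
import cv2,numpy as np
print(sensors.get_obs())
for n in ["scene","top","wrist"]:
    i=cams.camera_info(n); print(n,{k:(np.round(v,4).tolist() if not isinstance(v,str) else v) for k,v in i.items()})
    cv2.imwrite(f"pics/{n}0.png",cams.capture(n)[:,:,::-1])
E
```

```text
pics
{'t': 0.0, 'q': array([-1.22820221,  0.41188137, -0.01273535,  1.59707197,  0.00559894,
        1.13430871, -0.08216748]), 'joint_vel': array([-9.20054783e-05, -7.35229358e-04, -1.66306568e-04, -1.27005892e-04,
       -1.97795086e-03, -1.55114522e-03, -8.93534211e-04]), 'tau': array([-2.58216205e-04, -6.00637436e+01,  6.82486799e-01, -2.99416816e+01,
        1.39624084e-02,  1.06480721e-02,  2.60737863e-05]), 'tool_pos': array([249.40723553, 572.51983038, 230.45306771]), 'orientation': array([-3.13996229e+00,  1.06003988e-04,  2.73087686e+00]), 'contact_force': array([ 0.2640921 ,  0.56389874, -0.63028084]), 'moment': array([ 0.01893417, -0.03105574, -0.00077604]), 'opening': 85.00447744493688}
scene {'fx': 385.416, 'fy': 385.416, 'cx': 255.1243, 'cy': 191.2707, 'camera_from_world': [[0.8442, -0.5356, -0.0197, -459.4328], [0.2305, 0.3298, 0.9155, -278.8829], [-0.4838, -0.7774, 0.4019, -1016.0434], [0.0, 0.0, 0.0, 1.0]]}
top {'fx': 459.9195, 'fy': 459.9195, 'cx': 252.4201, 'cy': 198.4893, 'camera_from_world': [[0.4764, -0.8792, 0.0068, -280.7649], [0.8377, 0.4562, 0.3002, -519.6995], [-0.267, -0.1373, 0.9539, -1565.0267], [0.0, 0.0, 0.0, 1.0]]}
wrist {'fx': 297.3186, 'fy': 297.3186, 'cx': 256.1547, 'cy': 193.4333, 'camera_from_world': [[0.3992, 0.9169, -0.0017, -624.3488], [-0.8774, 0.3815, -0.2908, 39.2224], [-0.266, 0.1176, 0.9568, -378.9789], [0.0, 0.0, 0.0, 1.0]]}
```

View pics/scene0.png

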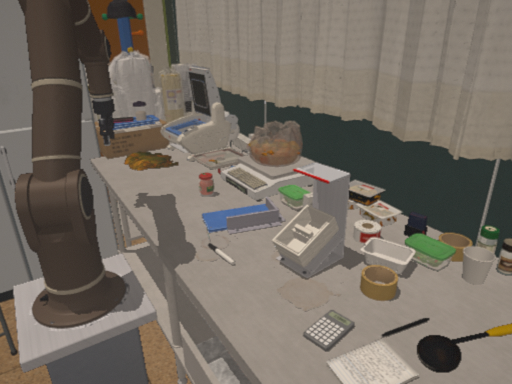

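View pics/top0.png

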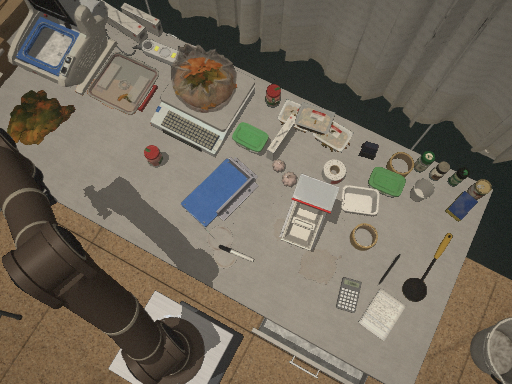

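View pics/wrist0.png

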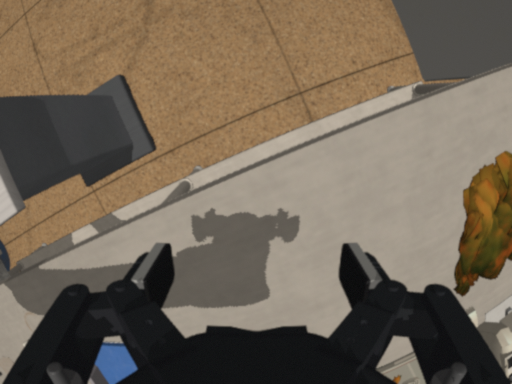

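The scene view shows the rack around (310,235) with the red cover edge near (312,175), and the blue plate around (240,217). In the top view the rack is around (308,212) and the plate around (220,192). I'll enlarge both for measuring.

```bash
python3 - <<'E'
import cv2
a=cv2.imread("pics/scene0.png"); b=cv2.imread("pics/top0.png")
cv2.imwrite("pics/c1.png",cv2.resize(a[160:280,190:350],None,fx=5,fy=5,interpolation=cv2.INTER_CUBIC))
cv2.imwrite("pics/c2.png",cv2.resize(b[145:265,170:350],None,fx=4.4,fy=4.4,interpolation=cv2.INTER_CUBIC))
E
```

```text
(no output)
```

View pics/c1.png

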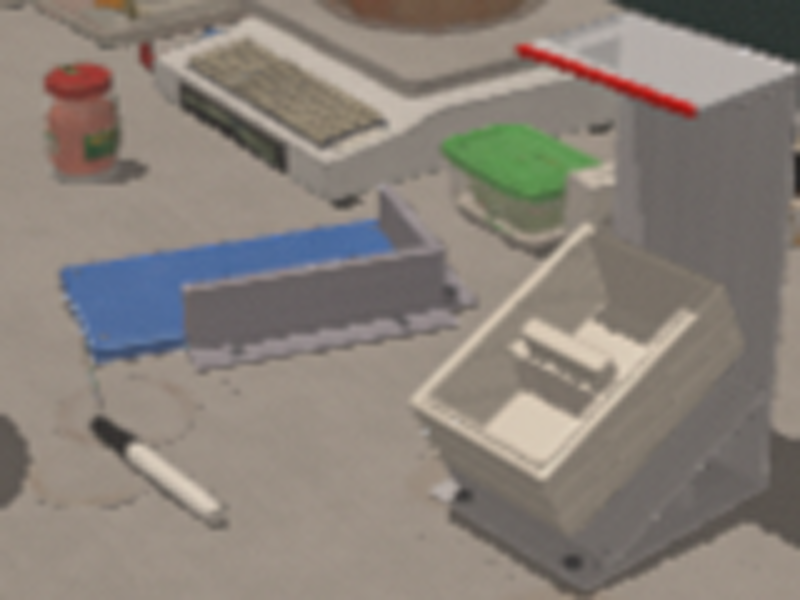

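View pics/c2.png

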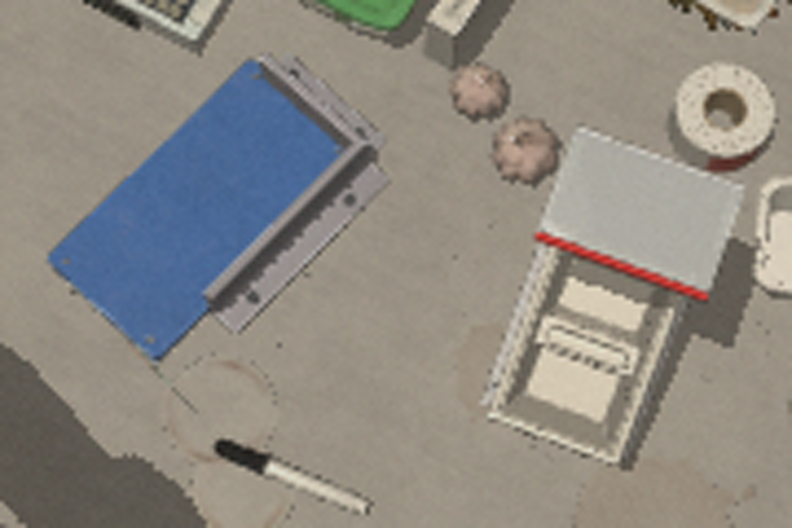

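```bash
cat > h.py <<'E'
import numpy as np
from workcell import sensors,cams
from scipy.optimize import least_squares
from scipy.spatial.transform import Rotation as R
def proj(n,P,info=None):
    i=info or cams.camera_info(n); T=i["camera_from_world"]
    p=np.atleast_2d(P)@T[:3,:3].T+T[:3,3]; v=np.c_[p[:,0],-p[:,1],-p[:,2]]
    if n=="wrist":
        r=np.hypot(v[:,0],v[:,1]); th=np.arctan2(r,v[:,2]); uv=v[:,:2]/r[:,None]*th[:,None]
    else: uv=v[:,:2]/v[:,2:]
    return uv*[i["fx"],i["fy"]]+[i["cx"],i["cy"]]
def Rz(a): return R.from_euler('z',a).as_matrix()
def fit(model,obs,x0,names):
    # obs list (cam,name,u,v)
    def res(x):
        P=model(x); out=[]
        for c,k,u,v in obs: out.append(proj(c,P[k])[0]-[u,v])
        return np.ravel(out)
    s=least_squares(res,x0,x_scale=[10]*len(x0),loss='soft_l1'); 
    print(dict(zip(names,np.round(s.x,3))),'rms',np.sqrt(np.mean(res(s.x)**2)))
    for o,r in zip(obs,res(s.x).reshape(-1,2)): print(o[:2],np.round(r,2))
    return s.x
def S(k,a,b): return ("scene",k,a/5+190-.4,b/5+160-.4)
def T(k,a,b): return ("top",k,a/4.4+170-.4,b/4.4+145-.4)
c,s=np.cos(np.radians(25)),np.sin(np.radians(25))
def tray(x): # x,y,zg,yaw
    x=np.array(x); M=Rz(x[3])@np.array([[c,0,-s],[0,1,0],[s,0,c]])
    g=x[:3]
    d={}
    for n,p in dict(fl=(-80,55,8),fr=(-80,-55,8),bl=(80,55,8),br=(80,-55,8),gl=(0,32,8),gr=(0,-32,8)).items(): d[n]=g+M@np.array(p)
    for n,p in dict(cl=(15,65,268),cr=(15,-65,268)).items(): d[n]=np.r_[g[:2],0]+Rz(x[3])@np.array(p)
    return d
def jig(x): # x,y,z_corner(top of plate),yaw ; station origin
    M=Rz(x[3]);o=np.array(x[:3]); d={}
    for n,p in dict(nl=(-164,73,0),nr=(-164,-59,0),fl=(80,73,0),ci=(80,-55,37),sn=(-80,-55,37),fe=(80,73,37)).items(): d[n]=o+M@np.array(p)
    return d
E
python3 - <<'E'
from h import *
ob=[S('cl',518,48),S('cr',695,110),S('fl',412,402),S('fr',545,478),S('bl',588,228),S('br',730,290),
T('cl',538,237),T('cr',706,296),T('fl',488,415),T('fr',622,463),T('gl',545,332),T('gr',634,362),S('gl',525,330),S('gr',610,368)]
fit(tray,ob,[700,0,130,0],['x','y','z','yaw'])
ob=[S('nl',62,270),S('nr',95,350),T('nl',50,258),T('nr',157,357),T('fl',250,58),T('ci',353,142),T('sn',208,297),S('sn',187,288)]
fit(jig,ob,[600,200,13,0],['x','y','z','yaw'])
E
```

```text
{'x': np.float64(589.446), 'y': np.float64(-197.064), 'z': np.float64(103.215), 'yaw': np.float64(18.984)} rms 0.827837192325195
('scene', 'cl') [-0.02  0.71]
('scene', 'cr') [0.21 1.14]
('scene', 'fl') [0.04 0.57]
('scene', 'fr') [1.09 1.2 ]
('scene', 'bl') [ 0.14 -0.49]
('scene', 'br') [ 0.45 -0.43]
('top', 'cl') [-1.51 -0.01]
('top', 'cr') [-0.46  0.73]
('top', 'fl') [-0.75  0.15]
('top', 'fr') [-1.36  0.31]
('top', 'gl') [0.24 0.04]
('top', 'gr') [-2.46 -0.38]
('scene', 'gl') [ 1.11 -0.63]
('scene', 'gr') [ 0.52 -0.05]
{'x': np.float64(604.14), 'y': np.float64(127.494), 'z': np.float64(10.53), 'yaw': np.float64(-0.27)} rms 1.9448684975981205
('scene', 'nl') [ 0.11 -0.09]
('scene', 'nr') [0.12 0.62]
('top', 'nl') [-1.42 -0.38]
('top', 'nr') [-0.96  1.08]
('top', 'fl') [-0.57  1.39]
('top', 'ci') [-0.   0.8]
('top', 'sn') [ 2.32 -4.66]
('scene', 'sn') [ 5.   -0.91]
```

```bash
python3 - <<'E'
from h import *
o=sensors.get_obs(); i=cams.camera_info("wrist"); T=i["camera_from_world"]
Rt=R.from_euler('xyz',o['orientation']).as_matrix()
C=-T[:3,:3].T@T[:3,3]; print("cam in tool",Rt.T@(C-o['tool_pos'])); print("cam axes in tool\n",(Rt.T@T[:3,:3].T).round(3)); print(Rt.round(3))
ob=[S('nl',62,270),S('nr',95,350),T('nl',50,258),T('nr',157,357),T('fl',250,58),T('ci',353,142)]
x=fit(jig,ob,[604,127,13,-.27],['x','y','z','yaw'])
x[2]=13
for n,p in dict(jar=(152,163),tape=(362,230),mark=(236,254)).items(): pass
# ground hits from top
Tt=cams.camera_info("top")
def hit(n,u,v,z):
    i=cams.camera_info(n);T=i["camera_from_world"];d=np.array([(u-i["cx"])/i["fx"],-(v-i["cy"])/i["fy"],-1]);d=T[:3,:3].T@d;Cc=-T[:3,:3].T@T[:3,3];return Cc+d*(z-Cc[2])/d[2]
print('jar',hit("top",152,153,86),'tape',hit("top",365,237,24),'mark',hit("top",220,247,7),hit("top",253,261,7))
E
```

```text
cam in tool [  72.86317138    0.20509023 -142.43897757]
cam axes in tool
 [[ 0.     0.957  0.291]
 [ 1.    -0.     0.   ]
 [ 0.     0.291 -0.957]]
[[-0.917  0.399 -0.   ]
 [ 0.399  0.917 -0.001]
 [-0.    -0.001 -1.   ]]Traceback (most recent call last):
  File "<stdin>", line 5, in <module>
TypeError: 'numpy.ndarray' object is not callable
```

```bash
python3 - <<'E'
from h import *
ob=[S('nl',62,270),S('nr',95,350),T('nl',50,258),T('nr',157,357),T('fl',250,58),T('ci',353,142)]
x=fit(jig,ob,[604,127,13,-.27],['x','y','z','yaw'])
def hit(n,u,v,z):
    i=cams.camera_info(n);Q=i["camera_from_world"];d=np.array([(u-i["cx"])/i["fx"],-(v-i["cy"])/i["fy"],-1]);d=Q[:3,:3].T@d;Cc=-Q[:3,:3].T@Q[:3,3];return Cc+d*(z-Cc[2])/d[2]
print('jar',hit("top",152,153,86),'tape',hit("top",365,237,24),'mark',hit("top",220,247,7),hit("top",253,261,7))
# target pregrasp: 120 mm off along tray axis
g=np.array([589.4,-197.1,103.2]);yaw=.134
M=Rz(yaw)@np.array([[c,0,-s],[0,1,0],[s,0,c]])
Rg=np.c_[M[:,1],M[:,0],-M[:,2]]
o=sensors.get_obs();R0=R.from_euler('xyz',o['orientation']).as_matrix()
tgt=g+M[:,2]*(170-19)
print('tgt TCP',tgt,'d in tool',R0.T@(tgt-o['tool_pos']),'rotvec tool deg',np.degrees(R.from_matrix(R0.T@Rg).as_rotvec()),R.from_matrix(R0.T@Rg).as_rotvec())
E
```

```text
Traceback (most recent call last):
  File "h.py", line 19, in fit
    s=least_squares(res,x0,x_scale=[10]*len(x0),loss='soft_l1');
  File "h.py", line 17, in res
    for c,k,u,v in obs: out.append(proj(c,P[k])[0]-[u,v])
                                   ~~~~^^^^^^^^
  File "h.py", line 6, in proj
    i=info or cams.camera_info(n); T=i["camera_from_world"]
              ~~~~~~~~~~~~~~~~^^^
ValueError: time passes only in moves, steps and waits
```

```bash
sed -i 's/^def proj/INF={}\ndef info_(n):\n    import pickle,os\n    f="cam_"+n+".pkl"\n    if n not in INF:\n        INF[n]=pickle.load(open(f,"rb")) if os.path.exists(f) else cams.camera_info(n)\n        pickle.dump(INF[n],open(f,"wb"))\n    return INF[n]\ndef proj/; s/i=info or cams.camera_info(n)/i=info or info_(n)/' h.py
cat > a.py <<'E'
from h import *
ob=[S('nl',62,270),S('nr',95,350),T('nl',50,258),T('nr',157,357),T('fl',250,58),T('ci',353,142)]
x=fit(jig,ob,[604,127,13,-.27],['x','y','z','yaw'])
def hit(n,u,v,z):
    i=info_(n);Q=i["camera_from_world"];d=np.array([(u-i["cx"])/i["fx"],-(v-i["cy"])/i["fy"],-1]);d=Q[:3,:3].T@d;Cc=-Q[:3,:3].T@Q[:3,3];return Cc+d*(z-Cc[2])/d[2]
print('jar',hit("top",152,153,86),'tape',hit("top",365,237,24),'mark',hit("top",220,247,7),hit("top",253,261,7))
g=np.array([589.4,-197.1,103.2]);yaw=.134
M=Rz(yaw)@np.array([[c,0,-s],[0,1,0],[s,0,c]])
Rg=np.c_[M[:,1],M[:,0],-M[:,2]]
o=sensors.get_obs();R0=R.from_euler('xyz',o['orientation']).as_matrix()
tgt=g+M[:,2]*(170-19)
print('tgt TCP',tgt,'d in tool',R0.T@(tgt-o['tool_pos']),'rotvec tool deg',np.degrees(R.from_matrix(R0.T@Rg).as_rotvec()),R.from_matrix(R0.T@Rg).as_rotvec())
E
python3 a.py
```

```text
{'x': np.float64(606.087), 'y': np.float64(126.917), 'z': np.float64(12.799), 'yaw': np.float64(-0.259)} rms 0.5847470704050582
('scene', 'nl') [ 0.48 -0.46]
('scene', 'nr') [0.97 0.18]
('top', 'nl') [-0.91 -0.42]
('top', 'nr') [-0.11  0.77]
('top', 'fl') [-0.55  0.82]
('top', 'ci') [ 0.33 -0.06]
jar [566.8167427  408.24891311  86.        ] tape [ 673.0005804  -417.89372626   24.        ] mark [393.07433063  27.35817492   7.        ] [ 405.31858008 -102.03510048    7.        ]
tgt TCP [ 526.15671997 -205.62568981  240.05247584] d in tool [-564.45283237 -603.01388821   -8.5903637 ] rotvec tool deg [-22.8196792  -12.77590554  57.82649158] [-0.39827854 -0.22298162  1.00926267]
```

```bash
cat >> h.py <<'E'
def rows(p0,R0,p1,R1,N):
    rv=R.from_matrix(R0.T@R1).as_rotvec(); cur=R0; pc=np.array(p0,float)
    for k in range(N):
        nxt=R0@R.from_rotvec(rv*(k+1)/N).as_matrix()
        pn=p0+(np.array(p1)-p0)*(k+1)/N
        d=np.round(cur.T@(pn-pc),1); w=np.round(rv/N,4)
        print([*d.tolist(),*w.tolist()]); pc=pc+cur@d; cur=cur@R.from_rotvec(w).as_matrix()
    return pc,cur
def cur():
    o=sensors.get_obs();return o['tool_pos'],R.from_euler('xyz',o['orientation']).as_matrix(),o
def traypose(g,yaw,tilt=25):
    a=np.radians(tilt);c,s=np.cos(a),np.sin(a)
    M=Rz(yaw)@np.array([[c,0,-s],[0,1,0],[s,0,c]])
    return M,np.c_[M[:,1],M[:,0],-M[:,2]]
E
python3 - <<'E'
from h import *
p,R0,o=cur()
g=np.array([589.4,-197.1,103.2]);M,Rg=traypose(g,.134)
rows(p,R0,g+M[:,2]*151,Rg,20)
E
```

```text
[-28.2, -30.2, -0.4, -0.0199, -0.0111, 0.0505]
[-29.7, -28.6, -0.7, -0.0199, -0.0111, 0.0505]
[-31.2, -27.1, -0.9, -0.0199, -0.0111, 0.0505]
[-32.4, -25.5, -1.1, -0.0199, -0.0111, 0.0505]
[-33.8, -23.8, -1.2, -0.0199, -0.0111, 0.0505]
[-34.9, -22.1, -1.3, -0.0199, -0.0111, 0.0505]
[-36.0, -20.2, -1.3, -0.0199, -0.0111, 0.0505]
[-36.9, -18.4, -1.3, -0.0199, -0.0111, 0.0505]
[-37.9, -16.4, -1.2, -0.0199, -0.0111, 0.0505]
[-38.7, -14.5, -1.1, -0.0199, -0.0111, 0.0505]
[-39.3, -12.5, -0.9, -0.0199, -0.0111, 0.0505]
[-40.0, -10.5, -0.8, -0.0199, -0.0111, 0.0505]
[-40.4, -8.4, -0.4, -0.0199, -0.0111, 0.0505]
[-40.8, -6.4, -0.2, -0.0199, -0.0111, 0.0505]
[-41.1, -4.3, 0.2, -0.0199, -0.0111, 0.0505]
[-41.2, -2.3, 0.6, -0.0199, -0.0111, 0.0505]
[-41.3, -0.1, 1.0, -0.0199, -0.0111, 0.0505]
[-41.2, 1.9, 1.5, -0.0199, -0.0111, 0.0505]
[-41.1, 3.9, 2.0, -0.0199, -0.0111, 0.0505]
[-40.8, 5.9, 2.5, -0.0199, -0.0111, 0.0505]
```

Call:
servo_tool:
  motion:
    - [[-28,-30,0,-0.02,-0.011,0.05,-1],[-30,-29,-1,-0.02,-0.011,0.05,-1],[-31,-27,-1,-0.02,-0.011,0.05,-1],[-32,-26,-1,-0.02,-0.011,0.05,-1],[-34,-24,-1,-0.02,-0.011,0.05,-1],[-35,-22,-1,-0.02,-0.011,0.05,-1],[-36,-20,-1,-0.02,-0.011,0.05,-1],[-37,-18,-1,-0.02,-0.011,0.05,-1],[-38,-16,-1,-0.02,-0.011,0.05,-1],[-39,-15,-1,-0.02,-0.011,0.05,-1]]

```text
t: 1.4
tool_pos: [389.4, 182.4, 234.0]
orientation: [2.922, 0.056, 2.221]
contact_force: [-0.1, 0.0, 0.3]
opening: 85.3
```

```bash
python3 - <<'E'
from h import *
import cv2,pickle
i=cams.camera_info("wrist");pickle.dump(i,open("w1.pkl","wb"))
im=cams.capture("wrist")[:,:,::-1]; cv2.imwrite("pics/w1.png",im)
p,R0,o=cur();print(p,o['t'],o['q'])
g=np.array([589.4,-197.1,103.2]);M,Rg=traypose(g,.134)
rows(p,R0,g+M[:,2]*151,Rg,10)
E
```

```text
[390.14561771 177.38028759 233.61758956] 1.45 [-8.75915154e-01 -9.04515699e-02  2.86592543e-01  2.21637738e+00
  9.62042428e-02  7.91805674e-01  1.65182397e-03]
[-38.8, -12.1, -1.1, -0.0198, -0.0112, 0.05]
[-39.3, -10.2, -0.9, -0.0198, -0.0112, 0.05]
[-39.8, -8.1, -0.7, -0.0198, -0.0112, 0.05]
[-40.2, -6.2, -0.3, -0.0198, -0.0112, 0.05]
[-40.5, -4.1, 0.0, -0.0198, -0.0112, 0.05]
[-40.6, -2.1, 0.4, -0.0198, -0.0112, 0.05]
[-40.6, -0.1, 0.9, -0.0198, -0.0112, 0.05]
[-40.6, 1.9, 1.3, -0.0198, -0.0112, 0.05]
[-40.4, 3.9, 1.8, -0.0198, -0.0112, 0.05]
[-40.2, 5.9, 2.4, -0.0198, -0.0112, 0.05]
```

View pics/w1.png

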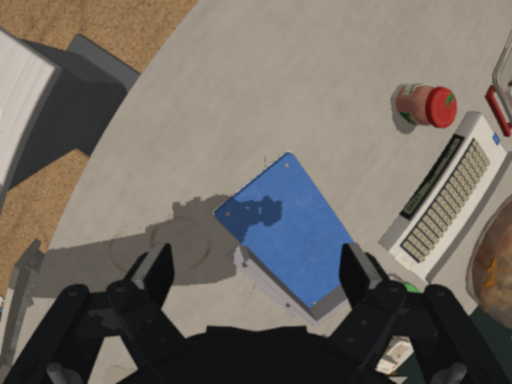

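The wrist view shows the blue plate with corners near (289,153) and (215,212) and its stop corner near (313,305). The arm trails its command slightly but is on course, so I'll continue to the rack.

Call:
servo_tool:
  motion:
    - [[-39,-12,-1,-0.02,-0.011,0.05,-1],[-39,-10,-1,-0.02,-0.011,0.05,-1],[-40,-8,-1,-0.02,-0.011,0.05,-1],[-40,-6,0,-0.02,-0.011,0.05,-1],[-40,-4,0,-0.02,-0.011,0.05,-1],[-41,-2,0,-0.02,-0.011,0.05,-1],[-41,0,1,-0.02,-0.011,0.05,-1],[-41,2,1,-0.02,-0.011,0.05,-1],[-40,4,2,-0.02,-0.011,0.05,-1],[-40,6,2,-0.02,-0.011,0.05,-1]]

```text
t: 2.7
tool_pos: [529.9, -198.3, 241.0]
orientation: [2.703, -0.003, 1.714]
contact_force: [0.2, 1.3, -0.1]
opening: 85.4
```

```bash
python3 - <<'E'
from h import *
import cv2,pickle
im=cams.capture("scene") # lets motion settle
im=cams.capture("wrist")
i=cams.camera_info("wrist");im=cams.capture("wrist")[:,:,::-1];pickle.dump(i,open("w2.pkl","wb"))
cv2.imwrite("pics/w2.png",im);cv2.imwrite("pics/w2b.png",cv2.resize(im,(768,576),interpolation=cv2.INTER_CUBIC))
p,R0,o=cur();print(p,o['orientation'],o['t'],o['q'].round(2))
g=np.array([589.4,-197.1,103.2]);M,Rg=traypose(g,.134)
print(np.degrees(R.from_matrix(R0.T@Rg).as_rotvec()),R0.T@(g+M[:,2]*151-p))
print({k:proj("wrist",v,i)[0].round(1) for k,v in tray([*g,.134]).items()})
E
```

```text
[ 529.07042153 -199.55082241  240.4070407 ] [ 2.70584965e+00 -1.12356964e-03  1.71106585e+00] 2.85 [-0.46  0.15  0.99  2.09 -0.62  0.7   1.07]
[-0.03396657 -0.21006787  0.29841684] [-5.60823242 -3.53245222 -1.26051474]
{'fl': array([169. , 130.5]), 'fr': array([176.5, 234.1]), 'bl': array([333. , 130.7]), 'br': array([325.6, 234.8]), 'gl': array([250.6, 152.7]), 'gr': array([250.7, 214.9]), 'cl': array([400.3, 135.4]), 'cr': array([367.2, 326.2])}
```

View pics/w2b.png

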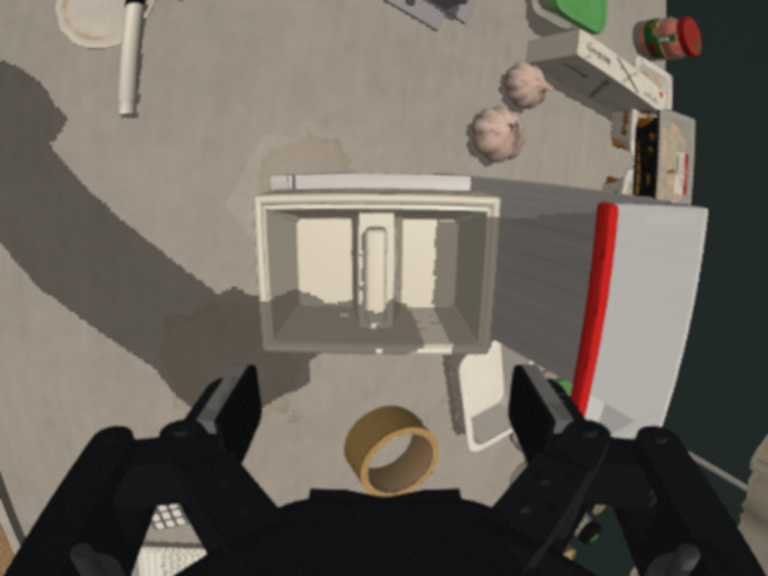

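The wrist view at scale 1.5 shows the tray square on: rim corners near (257,198), (499,198), (264,351) and (492,351), grip bar from (374,226) to (375,325), cover edge near (606,205). The prediction agrees to about 2 px, so I'll refit with all three views.

```bash
cp w2.pkl cam_wrist.pkl; python3 - <<'E'
from h import *
W=lambda k,a,b:("wrist",k,a/1.5-.17,b/1.5-.17)
wo=[W('fl',256,198),W('fr',264,352),W('bl',500,198),W('br',492,352),W('gl',374.5,226),W('gr',375,326)]
ob=[S('cl',518,48),S('cr',695,110),S('fl',412,402),S('fr',545,478),S('bl',588,228),S('br',730,290),
T('cl',538,237),T('cr',706,296),T('fl',488,415),T('fr',622,463),S('gl',525,330),S('gr',610,368)]
print('wrist only');x=fit(tray,wo,[589,-197,103,.134],['x','y','z','yaw'])
print('all');x=fit(tray,ob+wo*2,[589,-197,103,.134],['x','y','z','yaw'])
p,R0,o=cur()
g=x[:3];M,Rg=traypose(g,x[3])
for off in (-19,): print(np.degrees(R.from_matrix(R0.T@Rg).as_rotvec()),R0.T@(g+M[:,2]*off-p))
E
python3 - <<'E'
import sys; sys.path.insert(0,'.')
import os; os.chdir('.')
from h import *
import pickle
INF['wrist']=pickle.load(open('w1.pkl','rb'))
x=[606.1,126.9,13,-.259]
print({k:proj('wrist',v)[0].round(1) for k,v in jig(x).items()})
E
```

```text
wrist only
{'x': np.float64(589.239), 'y': np.float64(-197.704), 'z': np.float64(103.553), 'yaw': np.float64(0.135)} rms 1.354445728418126
('wrist', 'fl') [-1.65 -0.67]
('wrist', 'fr') [0.59 0.27]
('wrist', 'bl') [-0.18 -0.57]
('wrist', 'br') [-2.21  0.88]
('wrist', 'gl') [1.04 2.85]
('wrist', 'gr') [ 0.83 -1.59]
all
{'x': np.float64(589.179), 'y': np.float64(-197.599), 'z': np.float64(103.654), 'yaw': np.float64(0.135)} rms 1.087254544475207
('scene', 'cl') [0.01 0.78]
('scene', 'cr') [0.28 1.22]
('scene', 'fl') [0.07 0.55]
('scene', 'fr') [1.17 1.19]
('scene', 'bl') [ 0.17 -0.53]
('scene', 'br') [ 0.52 -0.48]
('top', 'cl') [-1.41  0.15]
('top', 'cr') [-0.34  0.87]
('top', 'fl') [-0.63  0.28]
('top', 'fr') [-1.22  0.42]
('scene', 'gl') [ 1.15 -0.66]
('scene', 'gr') [ 0.59 -0.09]
('wrist', 'fl') [-1.69 -0.77]
('wrist', 'fr') [0.56 0.22]
('wrist', 'bl') [-0.14 -0.67]
('wrist', 'br') [-2.17  0.82]
('wrist', 'gl') [1.04 2.75]
('wrist', 'gr') [ 0.83 -1.65]
('wrist', 'fl') [-1.69 -0.77]
('wrist', 'fr') [0.56 0.22]
('wrist', 'bl') [-0.14 -0.67]
('wrist', 'br') [-2.17  0.82]
('wrist', 'gl') [1.04 2.75]
('wrist', 'gr') [ 0.83 -1.65]
[-0.03394304 -0.19236042  0.26041374] [ -6.68856479  -3.50311236 168.20481386]
{'nl': array([290.7, 154.1]), 'nr': array([211.9, 217.8]), 'fl': array([366. , 263.7]), 'ci': array([315.4, 323.5]), 'sn': array([258.2, 269.6]), 'fe': array([377.2, 275.3])}
```

Call:
servo_tool:
  motion:
    - [[-2,-1,10,0,-0.0017,0.0025,-1],[-2,-1.5,18,0,-0.0017,0.002,-1],[-2.7,-1,20,0,0,0,-1],[0,0,20,0,0,0,-1],[0,0,20,0,0,0,-1],[0,0,20,0,0,0,-1],[0,0,17,0,0,0,-1],[0,0,10,0,0,0,-1],[0,0,5,0,0,0,-1],[0,0,0,0,0,0,-1]]
  squeeze: 40

```text
t: 4.1
tool_pos: [585.7, -195.6, 112.6]
orientation: [2.704, -0.002, 1.71]
contact_force: [-0.6, 0.2, -0.3]
opening: 85.4
```

```bash
python3 - <<'E'
from h import *
import cv2,pickle
i=cams.camera_info("wrist");im=cams.capture("wrist")[:,:,::-1]
cv2.imwrite("pics/w3b.png",cv2.resize(im,(768,576),interpolation=cv2.INTER_CUBIC))
im=cams.capture("scene")[:,:,::-1]
cv2.imwrite("pics/s3.png",cv2.resize(im[120:290,200:390],None,fx=4,fy=3.5,interpolation=cv2.INTER_CUBIC))
p,R0,o=cur();print(p,o['orientation'],o['t'],o['q'].round(2),o['contact_force'])
g=np.array([589.2,-197.6,103.6]);M,Rg=traypose(g,.135)
print(np.degrees(R.from_matrix(R0.T@Rg).as_rotvec()),R0.T@(g+M[:,2]*-6-p))
E
```

```text
[ 585.81585708 -196.086035    112.97103588] [ 2.70393493e+00 -1.17806830e-03  1.70930712e+00] 4.2 [-0.05  0.42  0.52  2.1  -1.02  0.5   1.4 ] [-0.44248085 -0.57570081 -0.57178194]
[ 0.07582194 -0.14628719  0.15368397] [-1.99305507 -1.13210819 15.81759391]
```

View pics/w3b.png

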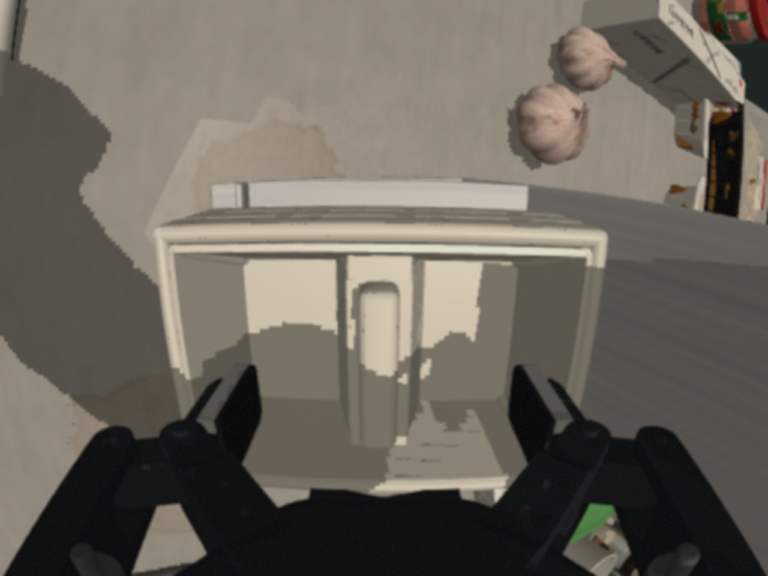

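View pics/s3.png

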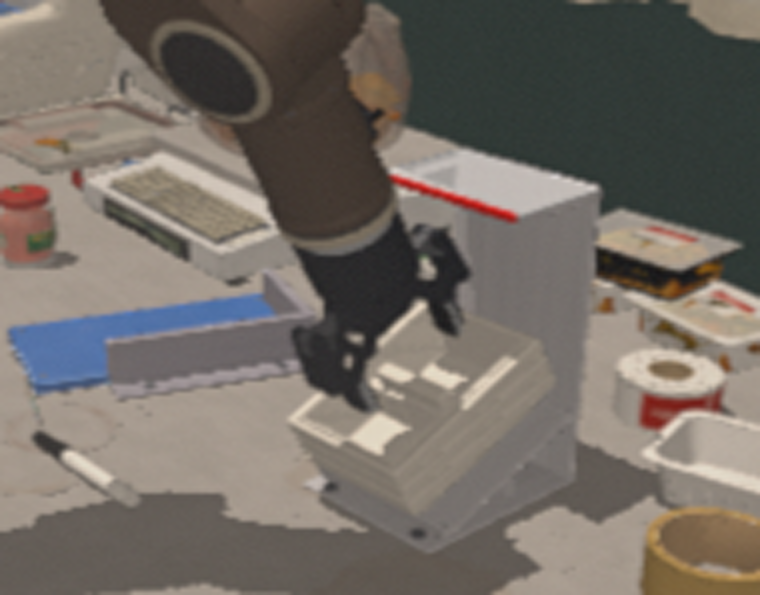

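Call:
servo_tool:
  motion:
    - [[-1,-0.5,5,0,0,0,-1],[-1,-0.5,5,0,0,0,-1],[0,0,5,0,0,0,-1],[0,0,0,0,0,0,-0.5],[0,0,0,0,0,0,0],[0,0,0,0,0,0,0.4],[0,0,0,0,0,0,0.7],[0,0,0,0,0,0,1],[0,0,0,0,0,0,1],[0,0,0,0,0,0,1]]
  squeeze: 40

```text
t: 5.45
tool_pos: [591.2, -197.6, 98.7]
orientation: [2.704, -0.001, 1.709]
contact_force: [-5.6, 0.7, 5.7]
opening: 22.2
```

```bash
python3 - <<'E'
from h import *
import cv2,pickle
i=cams.camera_info("wrist");im=cams.capture("wrist")[:,:,::-1]
cv2.imwrite("pics/w4b.png",cv2.resize(im,(768,576),interpolation=cv2.INTER_CUBIC))
p,R0,o=cur();print(p,o['orientation'],o['t'],o['q'].round(2),o['contact_force'],o['opening'])
g=np.array([589.2,-197.6,103.6]);M,Rg=traypose(g,.135)
print(np.degrees(R.from_matrix(R0.T@Rg).as_rotvec()),R0.T@(g+M[:,2]*-6-p))
E
```

```text
[ 591.1960453  -197.64003311   98.66711509] [ 2.70429545e+00 -1.34983851e-03  1.70877373e+00] 5.5 [ 0.02  0.44  0.42  2.09 -1.02  0.46  1.41] [-6.17856109  0.65507041  5.18376329] 22.479879745912804
[ 0.05516915 -0.14224816  0.12185543] [0.30595705 0.29702173 0.69672376]
```

View pics/w4b.png

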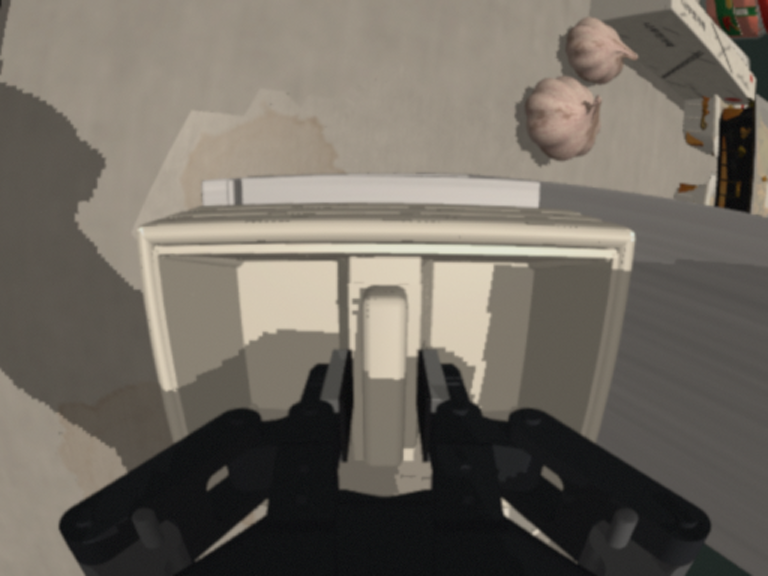

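Fingers are stopped at 22 mm with an axial push of about 8 N, so the tips are on the shoulder (24 mm wide) instead of the bar (14 mm). I'll open a little, back off along the axis and close again.

Call:
servo_tool:
  motion:
    - [[0,0,0,0,0,0,0.3],[0,0,0,0,0,0,0.3],[0,0,-3,0,0,0,0.3],[0,0,-3,0,0,0,0.4],[0,0,0,0,0,0,0.5],[0,0,0,0,0,0,0.7],[0,0,0,0,0,0,1],[0,0,0,0,0,0,1],[0,0,0,0,0,0,1],[0,0,0,0,0,0,1]]
  squeeze: 40

```text
t: 6.75
tool_pos: [588.8, -197.9, 104.2]
orientation: [2.704, -0.002, 1.709]
contact_force: [-3.6, 0.9, 4.8]
opening: 12.9
```

```bash
python3 - <<'E'
from h import *
import cv2,pickle
i=cams.camera_info("wrist");im=cams.capture("wrist")[:,:,::-1]
cv2.imwrite("pics/w5b.png",cv2.resize(im,(768,576),interpolation=cv2.INTER_CUBIC))
p,R0,o=cur();print(p,o['orientation'],o['t'],o['q'].round(2),o['contact_force'],o['opening'])
g=np.array([589.2,-197.6,103.6]);M,Rg=traypose(g,.135)
print(R0.T@(g+M[:,2]*-6-p),R0.T@o['contact_force'])
E
```

```text
[ 588.79007611 -197.97497886  104.15139374] [ 2.70410652e+00 -1.45745451e-03  1.70875528e+00] 6.8 [ 0.02  0.43  0.43  2.09 -1.    0.46  1.39] [-3.76066625  0.97553187  5.42375773] 12.6644410196446
[0.29881024 0.17377448 6.69372196] [ 1.49133979 -0.95566643 -6.43226463]
```

View pics/w5b.png

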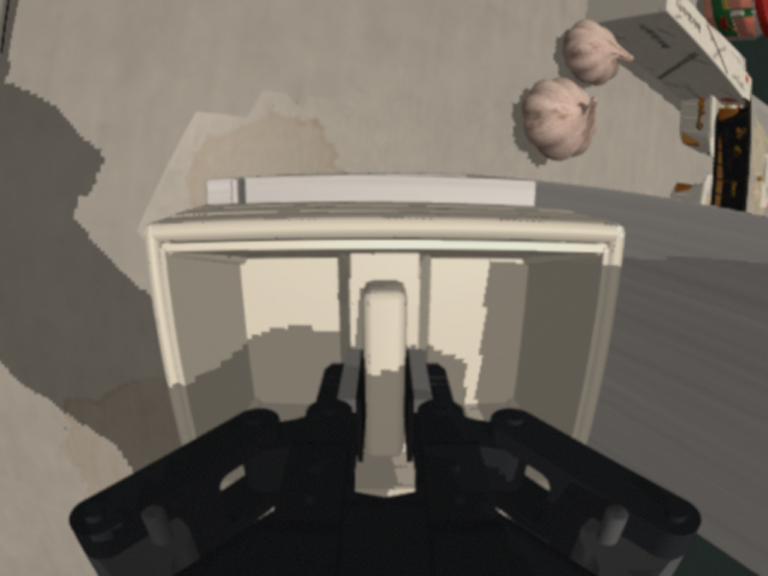

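Fingers are now on the bar (opening 12.7 mm, bar between the pads at (385,370)). I'll lift along the axis.

Call:
servo_tool:
  motion:
    - [[0,0,0,0,0,0,1],[0,0,-2,0,0,0,1],[0,0,-4,0,0,0,1],[0,0,-6,0,0,0,1],[0,0,-8,0,0,0,1],[0,0,-10,0,0,0,1],[0,0,-10,0,0,0,1],[0,0,-10,0,0,0,1],[0,0,-8,0,0,0,1],[0,0,-4,0,0,0,1]]
  squeeze: 60

```text
t: 8.05
tool_pos: [562.9, -201.6, 160.8]
orientation: [2.704, -0.001, 1.709]
contact_force: [-0.5, -0.5, -2.1]
opening: 12.2
```

```bash
python3 - <<'E'
from h import *
import cv2,pickle
i=cams.camera_info("wrist");im=cams.capture("wrist")[:,:,::-1];pickle.dump(i,open("w6.pkl","wb"))
cv2.imwrite("pics/w6b.png",cv2.resize(im,(768,576),interpolation=cv2.INTER_CUBIC))
im=cams.capture("scene")[:,:,::-1]
cv2.imwrite("pics/s6.png",cv2.resize(im[120:290,200:390],None,fx=4,fy=3.5,interpolation=cv2.INTER_CUBIC))
p,R0,o=cur();print(p,o['orientation'],o['t'],o['q'].round(2),o['contact_force'],o['opening'])
E
```

```text
[ 563.02342152 -201.58353431  160.61020877] [ 2.70363553e+00 -1.05755904e-03  1.70905692e+00] 8.15 [-0.07  0.31  0.56  2.1  -0.82  0.55  1.24] [ 0.42846035 -0.26626773 -2.47133117] 12.359156930878505
```

View pics/w6b.png

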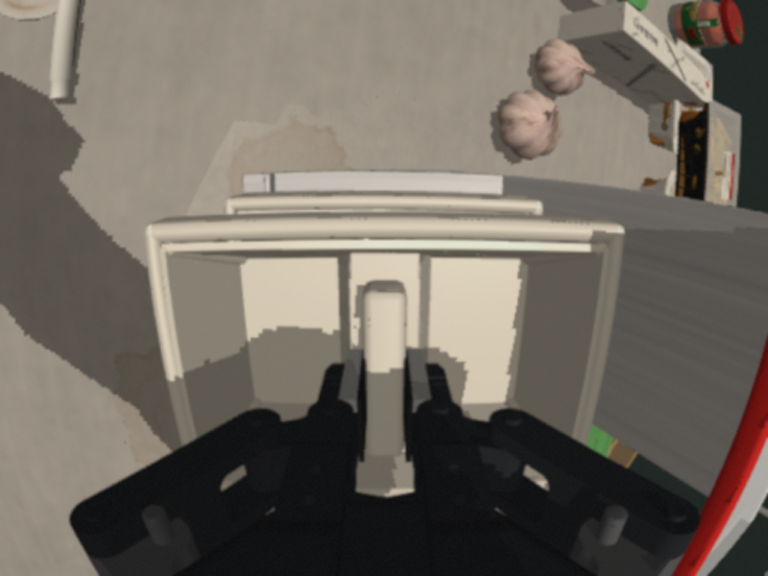

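View pics/s6.png

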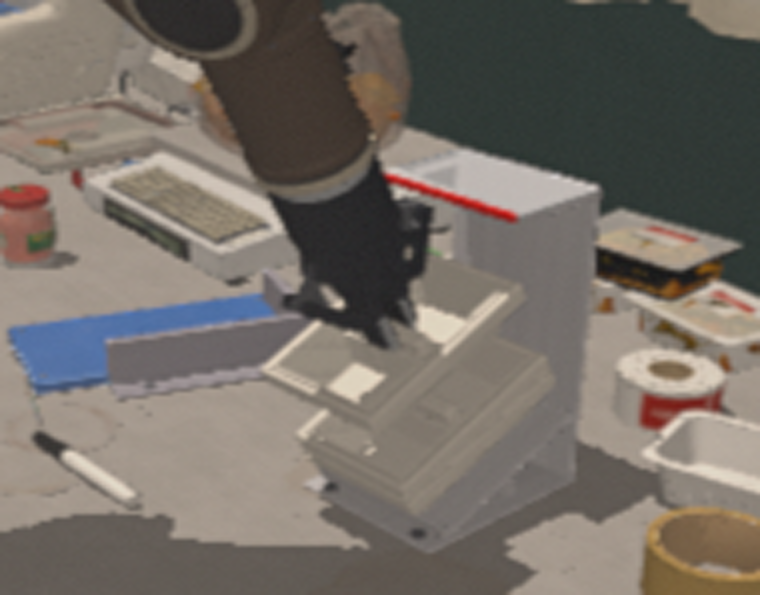

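Top tray is held at the bar, separated from the pile; the second tray still sits in the rack at about (430,410) in the scene crop. Next I'll refine the plate's yaw and plan the carry.

```bash
python3 - <<'E'
from h import *
import cv2
def hit(n,u,v,z):
    i=info_(n);Q=i["camera_from_world"];d=np.array([(u-i["cx"])/i["fx"],-(v-i["cy"])/i["fy"],-1]);d=Q[:3,:3].T@d;Cc=-Q[:3,:3].T@Q[:3,3];return Cc+d*(z-Cc[2])/d[2]
for n in("top","scene"):
    im=cv2.imread(f"pics/{n}0.png").astype(int)
    b,g,r=im[...,0],im[...,1],im[...,2]
    m=((b-r)>45)
    if n=="top": m[:, :175]=0;m[:150]=0;m[230:]=0;m[:,265:]=0
    else: m[:195]=0;m[245:]=0;m[:,:195]=0;m[:,285:]=0
    m=m.astype(np.uint8);k,l,st,_=cv2.connectedComponentsWithStats(m);j=1+np.argmax(st[1:,4]);m=(l==j).astype(np.uint8)
    # refine contour points in world at z=13
    cs=cv2.findContours(m,cv2.RETR_EXTERNAL,cv2.CHAIN_APPROX_NONE)[0];c0=max(cs,key=len)[:,0]
    W=np.array([hit(n,u,v,13)[:2] for u,v in c0])
    L=(W-[606.1,126.9])@Rz(-.259)[:2,:2]
    for nm,sel in (("left",(abs(L[:,1]-73)<6)&(L[:,0]>-150)&(L[:,0]<65)),("near",(abs(L[:,0]+164)<6)&(abs(L[:,1]-7)<55))):
        P=L[sel]
        if len(P)<6: print(n,nm,len(P));continue
        f=np.polyfit(P[:,0],P[:,1],1) if nm=="left" else np.polyfit(P[:,1],P[:,0],1)
        a=f[0] if nm=="left" else -f[0]
        print(n,nm,len(P),'dyaw',a,'off',np.mean(P[:,1 if nm=="left" else 0]))
p,R0,o=cur(); B=np.array([480,-150,165.]);A=np.array([570.5,148.7,125])
_,Ru=traypose(0,-.259,0)
print('1');p2,R2=rows(p,R0,B,R0,10)
print('2');rows(p2,R2,A,Ru,10)
E
```

```text
top left 40 dyaw -0.00034285184857449314 off 70.90963571262341
top near 21 dyaw 0.005366492036273551 off -162.9463951067968
scene left 31 dyaw 0.0021990284381657003 off 69.32411163267892
scene near 14 dyaw 0.0039054397106983263 off -166.13311110431587
1
[6.3, -6.6, -3.6, 0.0, 0.0, 0.0]
[6.2, -6.6, -3.6, 0.0, 0.0, 0.0]
[6.3, -6.7, -3.5, 0.0, 0.0, 0.0]
[6.2, -6.6, -3.6, 0.0, 0.0, 0.0]
[6.3, -6.6, -3.6, 0.0, 0.0, 0.0]
[6.2, -6.6, -3.6, 0.0, 0.0, 0.0]
[6.3, -6.6, -3.5, 0.0, 0.0, 0.0]
[6.2, -6.7, -3.6, 0.0, 0.0, 0.0]
[6.3, -6.6, -3.6, 0.0, 0.0, 0.0]
[6.2, -6.6, -3.6, 0.0, 0.0, 0.0]
2
[28.3, 10.1, 9.2, 0.0432, -0.0088, 0.0391]
[28.8, 9.4, 8.5, 0.0432, -0.0088, 0.0391]
[29.3, 8.7, 7.9, 0.0432, -0.0088, 0.0391]
[29.6, 7.8, 7.3, 0.0432, -0.0088, 0.0391]
[29.9, 6.9, 6.7, 0.0432, -0.0088, 0.0391]
[30.3, 6.0, 6.1, 0.0432, -0.0088, 0.0391]
[30.5, 5.1, 5.6, 0.0432, -0.0088, 0.0391]
[30.8, 4.2, 5.2, 0.0432, -0.0088, 0.0391]
[31.0, 3.1, 4.7, 0.0432, -0.0088, 0.0391]
[31.1, 2.1, 4.4, 0.0432, -0.0088, 0.0391]
```

Call:
servo_tool:
  motion:
    - [[3,-5,-2,0,0,0,1],[5,-10,-5,0,0,0,1],[5,-10,-5,0,0,0,1],[6,-10,-5,0,0,0,1],[8,-8,-4,0,0,0,1],[8,-6,-4,0,0,0,1],[8,-6,-4,0,0,0,1],[8,-5,-3,0,0,0,1],[6,-4,-2,0,0,0,1],[6,-2,-2,0,0,0,1]]

```text
t: 9.4
tool_pos: [479.7, -149.1, 164.9]
orientation: [2.704, -0.001, 1.709]
contact_force: [-0.2, 0.4, -1.1]
opening: 12.1
```

```bash
python3 - <<'E'
from h import *
p,R0,o=cur();print(p,o['t'],o['contact_force'],o['opening'],o['q'].round(2))
A=np.array([570.5,148.7,125])
_,Ru=traypose(0,-.258,0)
rows(p,R0,A,Ru,10)
E
```

```text
[ 479.72775595 -149.11391159  164.92131697] 9.4 [-0.22110622  0.35166001 -1.09723282] 12.051655129567678 [-0.19  0.11  0.59  2.3  -0.68  0.44  1.09]
[28.2, 10.2, 9.2, 0.0431, -0.0088, 0.039]
[28.7, 9.4, 8.5, 0.0431, -0.0088, 0.039]
[29.2, 8.6, 7.9, 0.0431, -0.0088, 0.039]
[29.5, 7.9, 7.3, 0.0431, -0.0088, 0.039]
[29.8, 6.9, 6.6, 0.0431, -0.0088, 0.039]
[30.2, 6.1, 6.2, 0.0431, -0.0088, 0.039]
[30.5, 5.2, 5.6, 0.0431, -0.0088, 0.039]
[30.6, 4.2, 5.2, 0.0431, -0.0088, 0.039]
[30.9, 3.2, 4.7, 0.0431, -0.0088, 0.039]
[31.0, 2.2, 4.3, 0.0431, -0.0088, 0.039]
```

Call:
servo_tool:
  motion:
    - [[28,10,9,0.043,-0.009,0.039,1],[29,9,8,0.043,-0.009,0.039,1],[29,9,8,0.043,-0.009,0.039,1],[30,8,7,0.043,-0.009,0.039,1],[30,7,7,0.043,-0.009,0.039,1],[30,6,6,0.043,-0.009,0.039,1],[30,5,6,0.043,-0.009,0.039,1],[31,4,5,0.043,-0.009,0.039,1],[31,3,5,0.043,-0.009,0.039,1],[31,2,4,0.043,-0.009,0.039,1]]

```text
t: 10.65
tool_pos: [570.1, 150.2, 124.8]
orientation: [3.141, 0.002, 1.311]
contact_force: [1.1, -0.8, -1.0]
opening: 12.1
```

```bash
python3 - <<'E'
from h import *
import cv2,pickle
im=cams.capture("scene")[:,:,::-1]
cv2.imwrite("pics/s7.png",cv2.resize(im[130:280,180:360],None,fx=4.2,fy=4,interpolation=cv2.INTER_CUBIC))
im=cams.capture("top")[:,:,::-1]
cv2.imwrite("pics/t7.png",cv2.resize(im[125:265,160:350],None,fx=4.2,fy=4.2,interpolation=cv2.INTER_CUBIC))
i=cams.camera_info("wrist");im=cams.capture("wrist")[:,:,::-1];pickle.dump(i,open("w7.pkl","wb"))
cv2.imwrite("pics/w7b.png",cv2.resize(im,(768,576),interpolation=cv2.INTER_CUBIC))
p,R0,o=cur();print(p,o['orientation'],o['t'],o['contact_force'],o['opening'],o['q'].round(2))
_,Ru=traypose(0,-.258,0)
print(R.from_matrix(R0.T@Ru).as_rotvec(), (Rz(.258)@(p-[606.1,126.9,0])))
print({k:(proj("wrist",v,i)[0]*1.5).round(1) for k,v in jig([606.1,126.9,13,-.258]).items()})
E
```

```text
[570.21704369 150.84540022 124.23071848] [3.13987950e+00 2.58375217e-03 1.31505741e+00] 10.8 [-0.20460724 -0.71276892 -0.6915722 ] 12.400902569811077 [-0.81  0.53  0.65  1.83 -0.39  0.92 -0.24]
[0.00171608 0.00258181 0.0022633 ] [-40.80491285  13.99742235 124.23071848]
{'nl': array([179.5, 195.9]), 'nr': array([203.7, 390. ]), 'fl': array([582.1, 196.8]), 'ci': array([577.9, 414.8]), 'sn': array([314.2, 421.4]), 'fe': array([610.4, 203.9])}
```

View pics/s7.png

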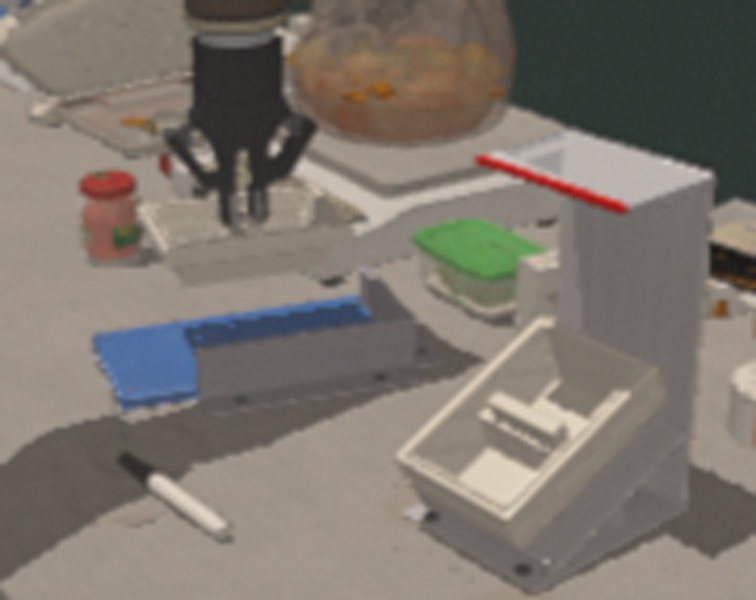

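View pics/t7.png

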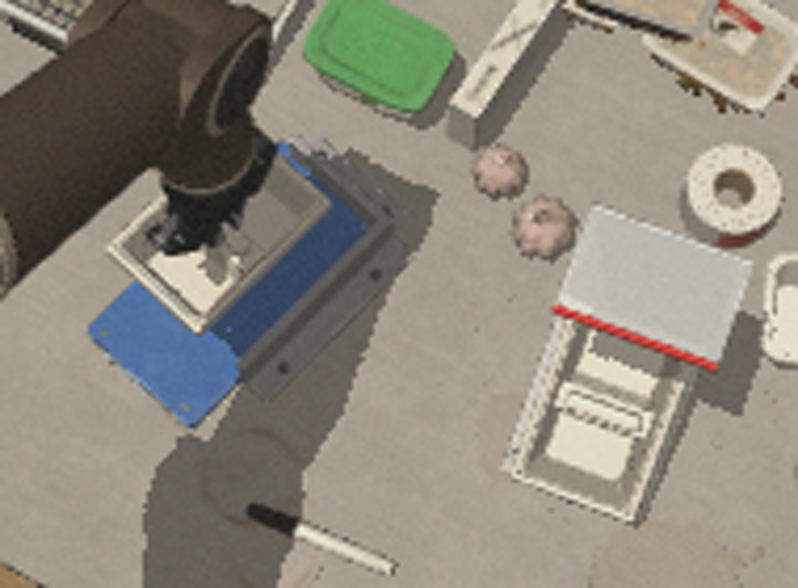

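View pics/w7b.png

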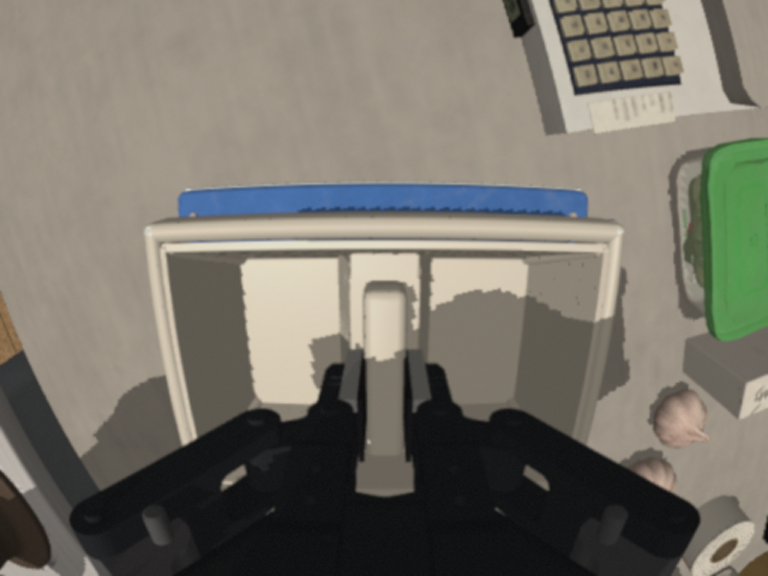

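Tray hangs level and parallel to the plate: the plate's left edge runs (179,192)–(586,191), the rim (148,228)–(622,228). The pile is undisturbed. Going down.

Call:
servo_tool:
  motion:
    - [[0,0,6,0.0005,0.001,-0.001,1],[0,0,8,0,0,0,1],[0,0,8,0,0,0,1],[0,0,8,0,0,0,1],[0,0,8,0,0,0,1],[0,0,8,0,0,0,1],[0,0,8,0,0,0,1],[0,0,4,0,0,0,1],[0,0,2,0,0,0,1],[0,0,1,0,0,0,1]]

```text
t: 12.05
tool_pos: [570.0, 148.6, 64.1]
orientation: [3.14, 0.001, 1.313]
contact_force: [-0.3, 0.1, -1.4]
opening: 12.3
```

Call:
servo_tool:
  motion:
    - [[0,0,1,0,0,0,1],[0,0,1,0,0,0,1],[0,0,1,0,0,0,1],[0,0,1,0,0,0,1],[0,0,1,0,0,0,1],[0,0,1,0,0,0,1],[0,0,1,0,0,0,1],[0,0,1,0,0,0,1],[0,0,0,0,0,0,1],[0,0,0,0,0,0,1]]

```text
t: 13.3
tool_pos: [569.9, 148.6, 56.1]
orientation: [3.14, 0.001, 1.313]
contact_force: [-0.7, -0.4, -1.7]
opening: 12.3
```

Call:
servo_tool:
  motion:
    - [[0,0,0.5,0,0,0,1],[0,0,0.5,0,0,0,1],[0,0,0.5,0,0,0,1],[0,0,0.5,0,0,0,1],[0,0,0.5,0,0,0,1],[0,0,0.5,0,0,0,1],[0,0,0.5,0,0,0,1],[0,0,0.5,0,0,0,1],[0,0,0,0,0,0,1],[0,0,0,0,0,0,1]]

```text
t: 14.55
tool_pos: [569.9, 148.6, 52.0]
orientation: [3.14, 0.001, 1.313]
contact_force: [0.3, 0.0, -2.3]
opening: 12.6
```

Call:
servo_tool:
  motion:
    - [[0,0,0.5,0,0,0,1],[0,0,0.5,0,0,0,1],[0,0,0.5,0,0,0,1],[0,0,0.5,0,0,0,1],[0,0,0,0,0,0,1],[0,0,0.5,0,0,0,1],[0,0,0.5,0,0,0,1],[0,0,0,0,0,0,1],[0,0,0,0,0,0,1],[0,0,0,0,0,0,1]]

```text
t: 15.8
tool_pos: [569.9, 148.6, 49.1]
orientation: [3.14, 0.001, 1.313]
contact_force: [0.5, -0.2, -1.8]
opening: 12.2
```

Call:
servo_tool:
  motion:
    - [[0,0,0.5,0,0,0,1],[0,0,0.5,0,0,0,1],[0,0,0.5,0,0,0,1],[0,0,0,0,0,0,1],[0,0,0.5,0,0,0,1],[0,0,0.5,0,0,0,1],[0,0,0,0,0,0,1],[0,0,0.5,0,0,0,1],[0,0,0,0,0,0,1],[0,0,0,0,0,0,1]]

```text
t: 17.05
tool_pos: [569.9, 148.6, 46.1]
orientation: [3.14, 0.001, 1.313]
contact_force: [-0.2, 0.3, -1.3]
opening: 12.6
```

```bash
python3 - <<'E'
from h import *
import cv2,pickle
im=cams.capture("scene")[:,:,::-1]
cv2.imwrite("pics/s8.png",cv2.resize(im[150:260,180:320],None,fx=5.5,fy=5.4,interpolation=cv2.INTER_CUBIC))
i=cams.camera_info("wrist");im=cams.capture("wrist")[:,:,::-1]
cv2.imwrite("pics/w8b.png",cv2.resize(im,(768,576),interpolation=cv2.INTER_CUBIC))
p,R0,o=cur();print(p,o['orientation'],o['t'],o['contact_force'],o['opening'])
E
```

```text
[569.91912862 148.57512644  46.10767804] [3.14037937e+00 6.96453837e-04 1.31286109e+00] 17.15 [-0.20760442  0.00876529 -0.9626179 ] 12.267853901883553
```

View pics/s8.png

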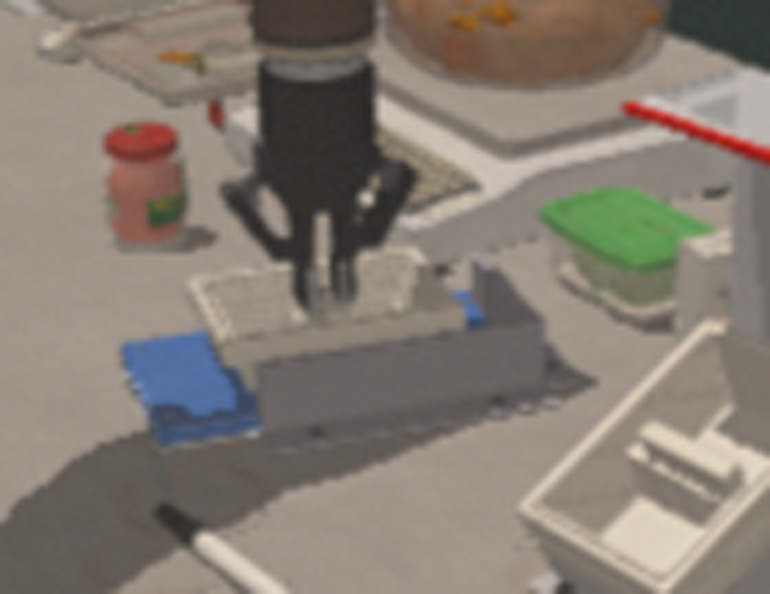

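View pics/w8b.png

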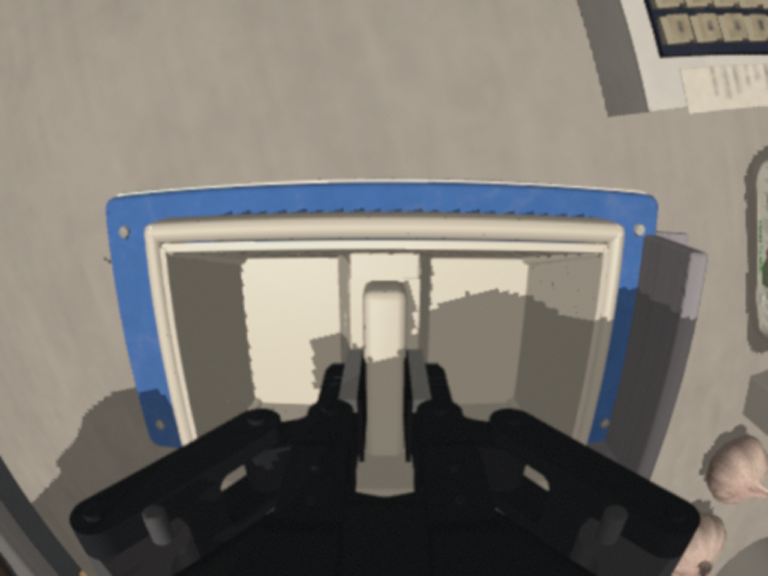

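```bash
python3 - <<'E'
import numpy as np
from scipy.optimize import least_squares
f=297.3;cx,cy=256.15,193.43
ax=np.array([[0,.957,.291],[1,0,0],[0,.291,-.957]]);C=np.array([72.86,.2,-142.44])
def pr(P):
    q=(P-C)@ax; v=np.array([q[0],-q[1],-q[2]]);r=np.hypot(v[0],v[1]);return v[:2]/r*np.arctan2(r,v[2])*f+[cx,cy]
obs={(55,-80):(146,228),(55,80):(624,228),(32,0):(385,282)}  # tool x=tray y, tool y = tray x
def res(x):
    out=[]
    for (a,b),(u,v) in obs.items():
        ca,sa=np.cos(x[3]),np.sin(x[3])
        out.append(pr(np.array([x[0]+a*ca-b*sa,x[1]+a*sa+b*ca,x[2]]))-(np.array([u,v])/1.5-.17))
    return np.ravel(out)
s=least_squares(res,[0,0,-8,0]);print(s.x,res(s.x).round(2))
E
```

```text
[ 1.43048945e-01  3.94148246e-01 -7.49591909e+00 -9.36227104e-05] [ 0.69 -2.64 -0.76 -2.64  0.06  4.96]
```

Call:
servo_tool:
  motion:
    - [[0,0,0.5,0,0,0,1],[0,0,0.5,0,0,0,1],[0,0,0.5,0,0,0,1],[0,0,0.5,0,0,0,1],[0,0,0,0,0,0,1],[0,0,0,0,0,0,1],[0,0,0,0,0,0,1],[0,0,0,0,0,0,1],[0,0,0,0,0,0,1],[0,0,0,0,0,0,1]]

```text
t: 18.4
tool_pos: [569.9, 148.4, 45.7]
orientation: [3.141, -0.0, 1.312]
contact_force: [-7.2, -1.6, 16.3]
opening: 12.7
```

Firm contact at TCP z 45.7 (16 N). I'll ease the press and slide towards the stops.

Call:
servo_tool:
  motion:
    - [[0,0,-1,0,0,0,1],[-0.5,2,0,0,0,0,1],[-1,4,0,0,0,0,1],[-1,4,0,0,0,0,1],[-1,4,0,0,0,0,1],[-1,4,0,0,0,0,1],[-1,4,0,0,0,0,1],[-1,4,0,0,0,0,1],[-1,4,0,0,0,0,1],[-0.5,2,0,0,0,0,1]]

```text
t: 19.65
tool_pos: [598.3, 134.4, 45.8]
orientation: [-3.141, -0.001, 1.314]
contact_force: [-6.0, 3.3, 11.0]
opening: 12.2
```

```bash
python3 - <<'E'
from h import *
import cv2,pickle
i=cams.camera_info("wrist");im=cams.capture("wrist")[:,:,::-1]
cv2.imwrite("pics/w9b.png",cv2.resize(im,(768,576),interpolation=cv2.INTER_CUBIC))
p,R0,o=cur();print(p,o['orientation'],o['t'],o['contact_force'],R0.T@o['contact_force'],o['moment'],o['opening'],Rz(.258)@(p-[606.1,126.9,0]))
E
```

```text
[598.5481102  134.26017595  45.75420907] [-3.14124301e+00 -1.29921222e-03  1.31393409e+00] 19.7 [-5.99227311  3.19551812  9.23609403] [ 1.58035857 -6.61071789 -9.23173774] [0.80620627 1.01692075 0.038488  ] 12.250024945330395 [-9.17986762  5.18972638 45.75420907]
```

View pics/w9b.png

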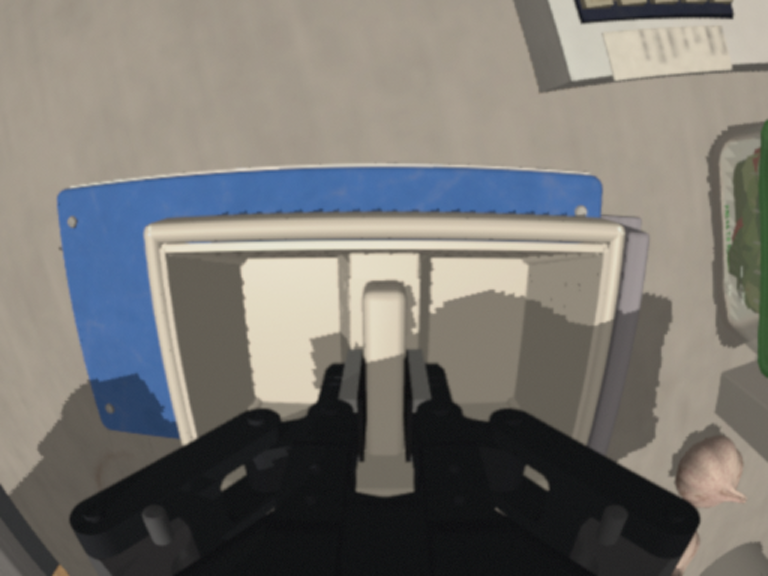

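Close to both stops now: the steel end stop shows beside the rim at (630,240). I'll feel for the side stop first.

Call:
servo_tool:
  motion:
    - [[0,0,-0.4,0,0,0,1],[-1,0,0,0,0,0,1],[-1,0,0,0,0,0,1],[-1,0,0,0,0,0,1],[-0.7,0,0,0,0,0,1],[-0.5,0,0,0,0,0,1],[-0.5,0,0,0,0,0,1],[-0.5,0,0,0,0,0,1],[-0.5,0,0,0,0,0,1],[0,0,0,0,0,0,1]]

```text
t: 20.95
tool_pos: [598.6, 130.4, 45.8]
orientation: [3.139, -0.003, 1.315]
contact_force: [3.2, 10.6, 1.1]
opening: 12.3
```

```bash
cat > st.py <<'E'
from h import *
p,R0,o=cur();print(p,o['orientation'],o['t'],'Ftool',R0.T@o['contact_force'],'Mtool',R0.T@o['moment'],o['opening'],'loc',Rz(.258)@(p-[606.1,126.9,0]))
E
python3 st.py
```

```text
[598.60833982 130.41036585  45.84511127] [ 3.13872302 -0.00318995  1.31512128] 20.95 Ftool [11.10971676  0.42811714 -1.10899873] Mtool [-0.18463648  2.40718356 -0.11660452] 12.283858402350075 loc [-8.13936298  1.48270393 45.84511127]
```

Side stop is felt (11 N at almost no downward load). I'll relax a little and go to the end stop.

Call:
servo_tool:
  motion:
    - [[0.7,0,0,0,0,0,1],[0,1.5,0,0,0,0,1],[0,2,0,0,0,0,1],[0,2,0,0,0,0,1],[0,1,0,0,0,0,1],[0,1,0,0,0,0,1],[0,0.5,0,0,0,0,1],[0,0.5,0,0,0,0,1],[0,0.5,0,0,0,0,1],[0,0,0,0,0,0,1]]

```text
t: 22.2
tool_pos: [602.8, 129.3, 45.7]
orientation: [-3.135, -0.002, 1.316]
contact_force: [-12.1, 10.1, 17.2]
opening: 11.7
```

```bash
python3 st.py
```

```text
[602.81975353 129.29643531  45.7105269 ] [-3.13500545e+00 -2.11513955e-03  1.31559469e+00] 22.2 Ftool [  6.74850145 -14.33486463 -17.07649628] Mtool [ 3.21106781  1.58893375 -0.12515243] 11.746257374441205 loc [-3.78312145  1.48017269 45.7105269 ]
```

```bash
python3 - <<'E'
from h import *
import cv2,pickle
i=cams.camera_info("wrist");im=cams.capture("wrist")[:,:,::-1];pickle.dump(i,open("w10.pkl","wb"));cv2.imwrite("pics/w10.png",im)
cv2.imwrite("pics/w10b.png",cv2.resize(im[120:300,90:460],None,fx=2.1,fy=2.1,interpolation=cv2.INTER_CUBIC))
im=cams.capture("top")[:,:,::-1]
cv2.imwrite("pics/t10.png",cv2.resize(im[145:235,170:270],None,fx=6,fy=6,interpolation=cv2.INTER_CUBIC))
E
```

```text
(no output)
```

View pics/w10b.png

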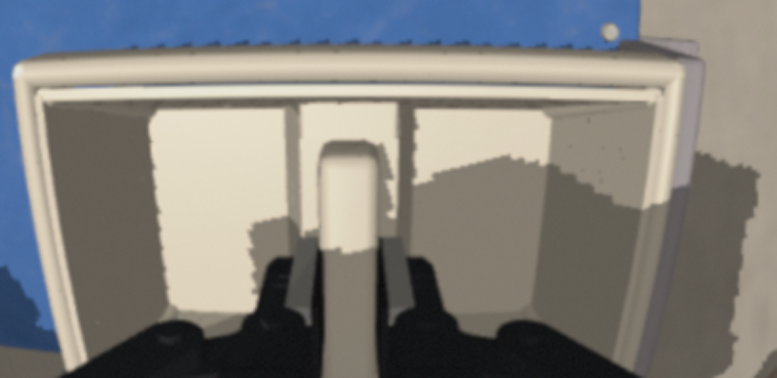

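View pics/t10.png

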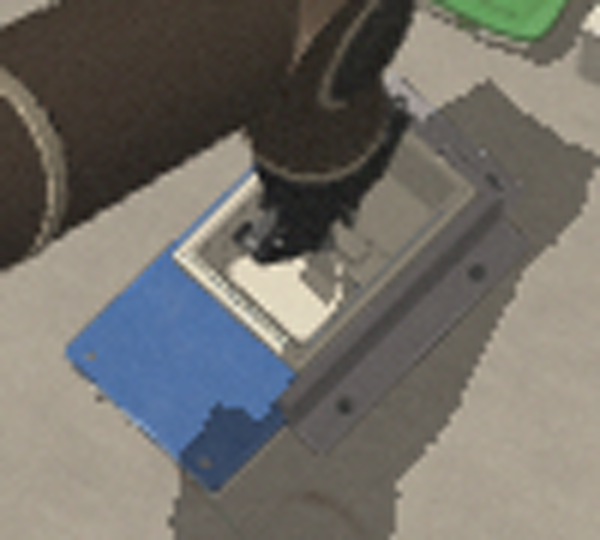

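```bash
python3 - <<'E'
import cv2
im=cv2.imread("pics/w10.png")
cv2.imwrite("pics/w10c.png",cv2.resize(im[95:215,330:450],None,fx=5,fy=5,interpolation=cv2.INTER_CUBIC))
from h import *
import pickle
i=pickle.load(open("w10.pkl","rb"))
for dx in (0,-3.8):
  x0=np.array([606.1,126.9,0])+Rz(-.258)@[dx,1.5,0]
  for n,pt in dict(tfi=(80,73,50),tfo=(90,73,50),bfi=(80,73,13),tmid_i=(80,20,50),tmid_o=(90,20,50),rim=(80,55,45),rimn=(80,20,45)).items():
    P=x0+Rz(-.258)@np.array(pt,float); print(dx,n,((proj("wrist",P,i)[0]-[330,95])*5).round())
E
```

```text
0 tfi [444. 110.]
0 tfo [522. 119.]
0 bfi [298.  94.]
0 tmid_i [388. 602.]
0 tmid_o [462. 600.]
0 rim [408. 276.]
0 rimn [368. 586.]
-3.8 tfi [413. 107.]
-3.8 tfo [493. 116.]
-3.8 bfi [271.  92.]
-3.8 tmid_i [358. 602.]
-3.8 tmid_o [435. 601.]
-3.8 rim [378. 274.]
-3.8 rimn [339. 586.]
```

View pics/w10c.png

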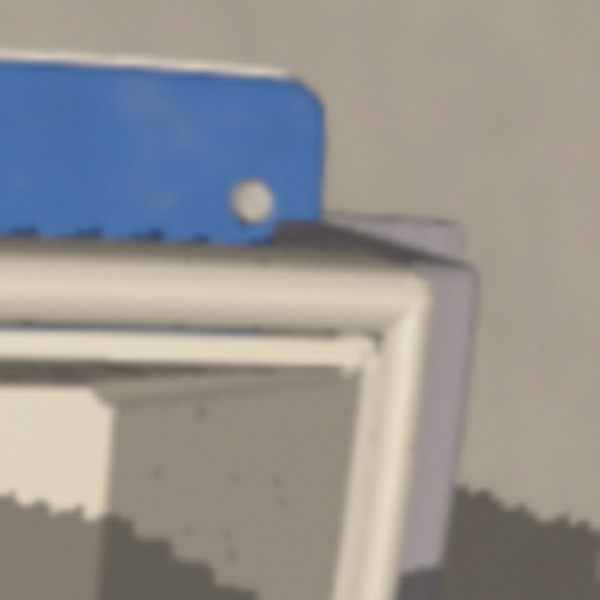

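The rim (z 58 on the plate) overlaps the visible stop top by about what touching predicts (visible width about 46 px of 78), so the tray is at the end stop. I'll relax the preload before releasing.

Call:
servo_tool:
  motion:
    - [[0,-1,0,0,0,0,1],[0,-1,0,0,0,0,1],[0,-0.7,0,0,0,0,1],[0.2,0,0,0,0,0,1],[0,0,0,0,0,0,1],[0,0,0,0,0,0,1],[0,0,0,0,0,0,1],[0,0,0,0,0,0,1],[0,0,0,0,0,0,1],[0,0,0,0,0,0,1]]
  squeeze: 30

```text
t: 23.55
tool_pos: [602.8, 129.3, 45.8]
orientation: [-3.14, -0.002, 1.315]
contact_force: [-4.1, 10.4, 8.7]
opening: 12.4
```

```bash
python3 st.py
```

```text
[602.77432801 129.32875436  45.76090164] [-3.14025768e+00 -2.07193566e-03  1.31501054e+00] 23.55 Ftool [ 9.02985061 -6.61907623 -8.70500711] Mtool [ 1.28858082  1.73426342 -0.08488676] 12.42692440406275 loc [-3.8352896   1.49983185 45.76090164]
```

Call:
servo_tool:
  motion:
    - [[0.4,-0.4,-0.2,0,0,0,1],[0.3,-0.3,-0.2,0,0,0,0.9],[0,0,0,0,0,0,0.82],[0,0,0,0,0,0,0.77],[0,0,0,0,0,0,0.74],[0,0,0,0,0,0,0.72],[0,0,0,0,0,0,0.7],[0,0,0,0,0,0,0.68],[0,0,0,0,0,0,0.66],[0,0,0,0,0,0,0.64]]
  squeeze: 20

```text
t: 24.8
tool_pos: [602.6, 126.3, 45.4]
orientation: [3.141, 0.002, 1.312]
contact_force: [-1.0, 0.9, -1.4]
opening: 15.3
```

```bash
python3 st.py
```

```text
[602.61184292 126.27233389  45.43800453] [3.14129878e+00 2.17910228e-03 1.31207420e+00] 24.8 Ftool [ 0.61187495 -1.15663564  1.35410139] Mtool [0.26184414 0.09596046 0.0245324 ] 15.290619850229508 loc [-3.21255949 -1.49688546 45.43800453]
```

Call:
servo_tool:
  motion:
    - [[0,0,0,0,0,0,0.62],[0,0,0,0,0,0,0.59],[0,0,-0.3,0,0,0,0.55],[0,0,-0.5,0,0,0,0.5],[0,0,-1,0,0,0,0.44],[0,0,-1,0,0,0,0.38],[0,0,-1,0,0,0,0.3],[0,0,-2,0,0,0,0.2],[0,0,-3,0,0,0,0.1],[0,0,-4,0,0,0,0.1]]

```text
t: 26.05
tool_pos: [603.2, 127.3, 59.0]
orientation: [3.14, 0.001, 1.313]
contact_force: [0.3, -0.8, 0.2]
opening: 38.1
```

Call:
servo_tool:
  motion:
    - [[0,0,-6,0,0,0,0.1],[0,0,-8,0,0,0,0.1],[0,0,-10,0,0,0,0.1],[0,0,-12,0,0,0,0.1],[0,0,-12,0,0,0,0.1],[0,0,-12,0,0,0,0.1],[0,0,-12,0,0,0,0.1],[0,0,-12,0,0,0,0.1],[0,0,-10,0,0,0,0.1],[0,0,-4,0,0,0,0.1]]

```text
t: 27.3
tool_pos: [603.3, 127.4, 157.5]
orientation: [3.14, 0.0, 1.313]
contact_force: [-0.3, -0.5, -0.4]
opening: 38.3
```

```bash
python3 st.py; python3 - <<'E'
from h import *
import cv2,pickle
cams.capture("scene")
i=cams.camera_info("wrist");im=cams.capture("wrist")[:,:,::-1];pickle.dump(i,open("w11.pkl","wb"));cv2.imwrite("pics/w11.png",im)
cv2.imwrite("pics/w11b.png",cv2.resize(im,(768,576),interpolation=cv2.INTER_CUBIC))
im=cams.capture("scene")[:,:,::-1]
cv2.imwrite("pics/s11.png",cv2.resize(im[150:260,190:330],None,fx=5.5,fy=5.4,interpolation=cv2.INTER_CUBIC))
E
```

```text
[603.33919862 127.43646215 157.50643805] [3.13975431e+00 2.49161032e-04 1.31288965e+00] 27.3 Ftool [-0.55664984 -0.19143955  0.35583282] Mtool [-0.00931712  0.04951161  0.01564592] 38.25225470643714 loc [ -2.80630179  -0.18570446 157.50643805]
```

View pics/w11b.png

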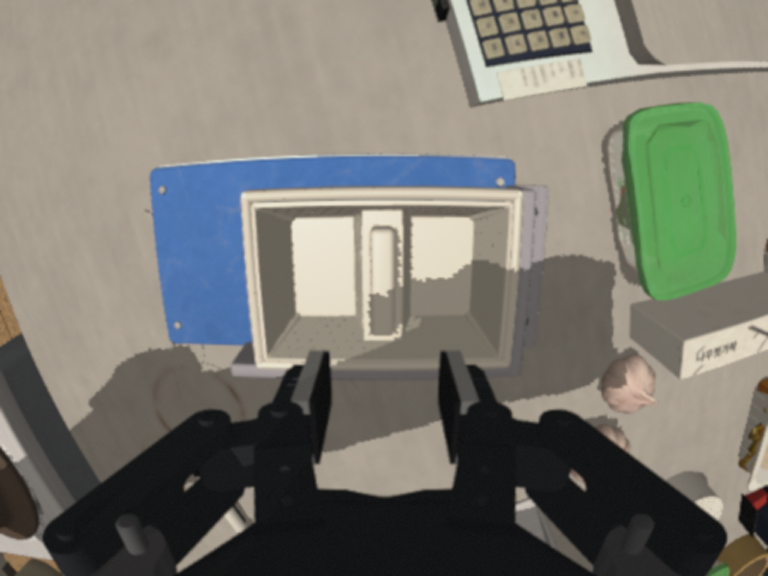

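View pics/s11.png

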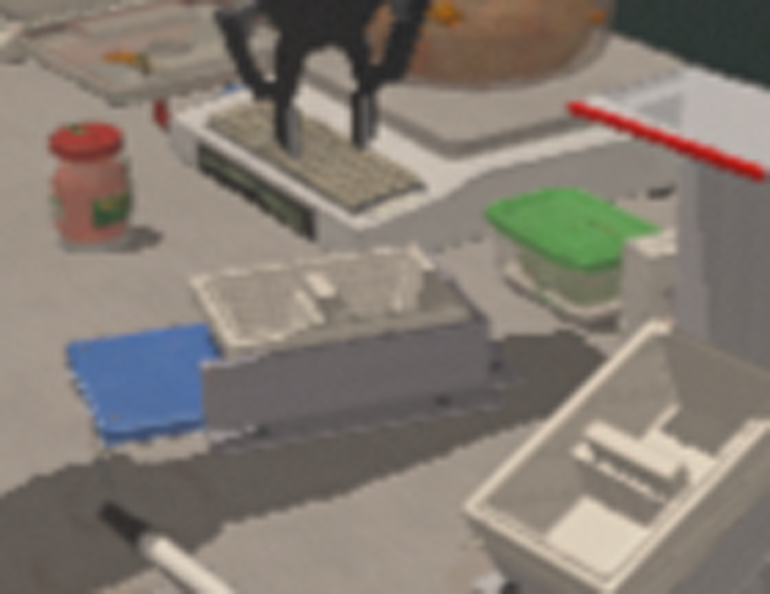

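```bash
python3 - <<'E'
import cv2
im=cv2.imread("pics/w11.png")
cv2.imwrite("pics/w11c.png",cv2.resize(im[95:260,240:375],None,fx=4.4,fy=3.6,interpolation=cv2.INTER_CUBIC))
cv2.imwrite("pics/w11d.png",cv2.resize(im[95:260,95:240],None,fx=4.4,fy=3.6,interpolation=cv2.INTER_CUBIC))
E
```

```text
(no output)
```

View pics/w11c.png

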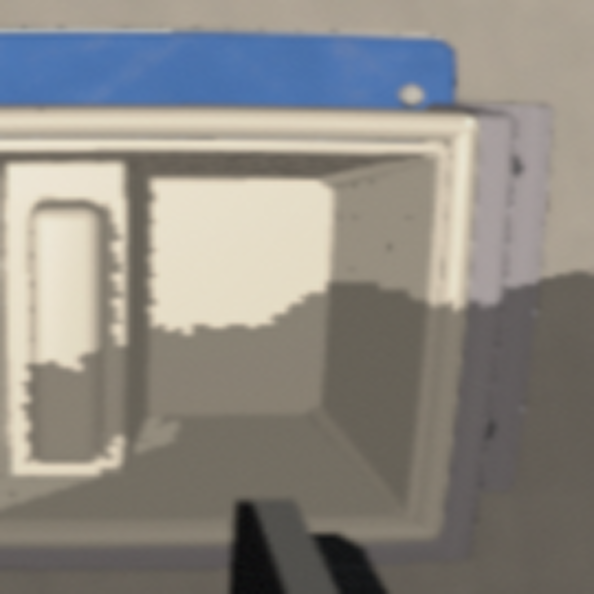

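View pics/w11d.png

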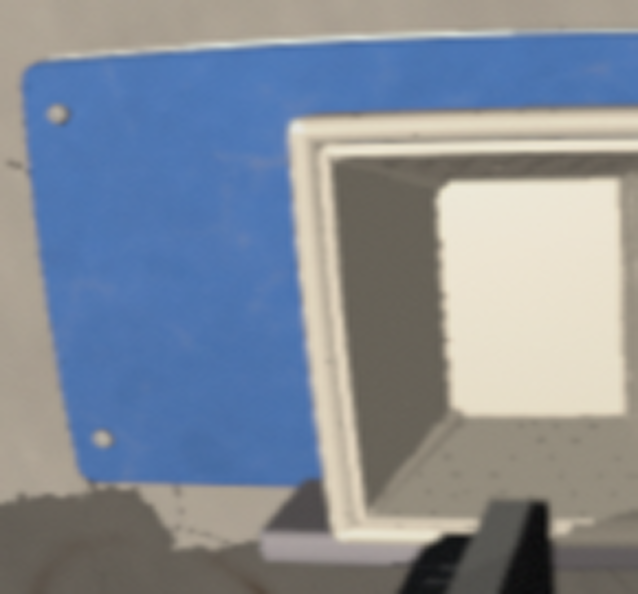

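```bash
python3 - <<'E'
from h import *
import pickle
i=pickle.load(open("w11.pkl","rb"))
C=lambda a,b:np.array([240+a/4.4-.4,95+b/3.6-.4]);D=lambda a,b:np.array([95+a/4.4-.4,95+b/3.6-.4])
J={(-164,73,13):D(21,60),(-164,-59,13):D(80,485),(88,73,13):C(457,36),(90,50,50):C(514,118)}
Tr={(-80,55,58):D(288,119),(80,55,58):C(478,111),(-80,-55,58):D(335,542),(80,-55,58):C(440,545)}
def f(obs,x0):
    def res(x): return np.ravel([proj("wrist",np.array([x[0],x[1],0])+Rz(x[2])@np.array(k,float),i)[0]-v for k,v in obs.items()])
    s=least_squares(res,x0,x_scale=[1,1,.01]);print(s.x.round(4),res(s.x).round(2));return s.x
a=f(J,[606,127,-.258]);b=f(Tr,[606,127,-.258])
print('tray minus home',Rz(-a[2])@np.r_[b[:2]-a[:2],0],'dyaw deg',np.degrees(b[2]-a[2]))
E
```

```text
[ 6.050533e+02  1.326625e+02 -2.455000e-01] [-1.61  0.52 -0.25 -0.43  0.41 -1.88  1.07  1.7 ]
[ 6.044964e+02  1.314251e+02 -2.526000e-01] [-1.41 -0.62  1.57  0.41 -1.1   1.18  0.8  -0.51]
tray minus home [-0.23948968 -1.33567294  0.        ] dyaw deg -0.4033316155929481
```

```bash
python3 - <<'E'
from h import *
import pickle,cv2
a=[604.8,131.8,-.25]
im=cv2.imread("pics/w11.png").astype(int)
i=pickle.load(open("w11.pkl","rb"))
for y in (45,35,25):
  for gap in (0,2):
    q=[proj("wrist",np.array([a[0],a[1],0])+Rz(a[2])@np.array(k,float),i)[0] for k in ((80-gap,y,58),(90,y,50),(100,y,0))]
    print(y,gap,np.round(q,1).tolist())
for v in (132,138,145,152): print(v,[tuple(im[v,u][::-1]) [0:3] and int(im[v,u].sum()/3) for u in range(335,368)])
for u in (180,200,215): print(u,[int(im[v,u].sum()/3) for v in range(232,256)])
for u,x in((180,-40),(200,-30)):
  for gap in(0,2):
    q=[proj("wrist",np.array([a[0],a[1],0])+Rz(a[2])@np.array(k,float),i)[0] for k in ((x,-55+gap,58),(x,-65,50))]
    print(x,gap,np.round(q,1).tolist())
E
```

```text
45 0 [[349.4, 136.9], [357.4, 136.2], [350.7, 131.3]]
45 2 [[347.2, 136.8], [357.4, 136.2], [350.7, 131.3]]
35 0 [[348.9, 148.6], [356.8, 147.5], [350.3, 140.8]]
35 2 [[346.7, 148.5], [356.8, 147.5], [350.3, 140.8]]
25 0 [[348.2, 160.1], [356.1, 158.6], [349.8, 150.2]]
25 2 [[346.0, 160.1], [356.1, 158.6], [349.8, 150.2]]
132 [174, 175, 176, 177, 178, 178, 179, 183, 190, 204, 213, 206, 184, 166, 164, 163, 162, 160, 161, 160, 155, 142, 142, 153, 157, 159, 160, 157, 155, 153, 149, 156, 159]
138 [131, 147, 161, 168, 180, 196, 194, 184, 202, 218, 221, 203, 176, 156, 155, 160, 161, 162, 160, 159, 147, 128, 127, 146, 157, 160, 160, 157, 154, 149, 154, 158, 159]
145 [140, 140, 141, 152, 175, 190, 183, 187, 208, 219, 215, 194, 169, 154, 159, 162, 162, 162, 160, 158, 150, 146, 152, 156, 159, 161, 159, 156, 156, 156, 158, 159, 160]
152 [138, 140, 142, 157, 188, 194, 189, 199, 213, 218, 208, 186, 168, 162, 162, 160, 161, 161, 160, 155, 147, 153, 157, 159, 159, 160, 158, 156, 152, 144, 153, 159, 160]
180 [101, 111, 122, 131, 140, 148, 165, 187, 195, 202, 216, 222, 209, 182, 166, 160, 157, 154, 147, 128, 103, 96, 97, 96]
200 [135, 137, 137, 138, 138, 138, 149, 179, 193, 187, 171, 97, 33, 26, 35, 43, 54, 62, 72, 79, 82, 83, 81, 80]
215 [127, 107, 79, 57, 47, 38, 32, 27, 23, 20, 18, 17, 13, 15, 16, 15, 16, 15, 14, 15, 15, 14, 13, 14]
-40 0 [[211.7, 246.9], [213.5, 252.4]]
-40 2 [[211.6, 245.0], [213.5, 252.4]]
-30 0 [[222.5, 247.0], [223.9, 252.5]]
-30 2 [[222.4, 245.0], [223.9, 252.5]]
```

End stop visible width is about 8.1 px (touching predicts 8.0, a 2 mm gap 10.2). Side stop is about 6.2 px (touching 5.5, a 2 mm gap 7.4). Both are inside tolerance, so I'm handing in.

```bash
python3 - <<'E'
from workcell import workorder
print(workorder.close_job())
E
```

```text
the job is handed in; nothing more can be done
None
```

I lifted the top tray off the pile and set it upright on the blue plate. I then slid it until it touched both stops, opened the fingers slowly and backed off. The job went in at about 27.5 s of the 48 s; no verdict was reported.

**Last checks**
- **End stop:** the last wrist picture fits the rim touching to within about 0.5 mm. I had also felt the stop at 14 N while sliding.
- **Side stop:** the same picture fits a gap of about 0.6 mm, give or take 0.7 mm. I had felt this stop at 11 N.
- **Turn:** about 0.4° from the plate, against the 2° allowed.
- **Pile and bystanders:** the second tray looks unmoved in the rack. The jar and marker look where they were. I did not look again specifically at the tape roll, but the arm never went near it.
- **Release:** the gripper ended about 110 mm above where it let go, with no contact force.

**What failed or disagreed**
- **First grip:** the fingers closed on the shoulder (opening 22 mm, about 8 N along the axis). I opened, backed off 6 mm and gripped the bar properly.
- **Touch-down height:** the tray met the plate about 5 mm lower than I had computed, so my estimate of where the fingers held the bar was off. Feeling for contact covered this, and the press reached only about 16 N.
- **Plate position:** the camera estimate was off by a few millimetres, so the final position rests on the felt stops and the close-up pictures.
- **Joint fit:** fitting tray and plate together put the tray 1.3 mm past the side stop, which is not possible and shows the error of that fit.

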